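# Stack a toroidal transformer's mounting parts on its chassis stud

### The job

Mount the wound toroid on the stud of the chassis plate, ready for its nut: slip the large insulating washer over the stud first, then the toroid, then the small insulating washer, and last the dished steel clamp plate, dish down, so that it nests in the small washer and the toroid's bore. Lower the toroid on rather than dropping it, centre each part on the stud and let it lie flat on the one below, let go of everything, and leave the spool, tape, bottle and screwdriver where they are.

Things in the scene. Friction and masses are not known exactly. Their poses are not given: they have to be found in the camera images.
- chassis: Fixed aluminium chassis plate, 4 mm thick, flat on the bench, with an upright threaded stud 6 mm thick, its tapered top 50 mm above the bench. Origin: on the stud's axis at bench level, z up; the plate covers x -56 to 74, y -45 to 45 mm. White terminal strip at x 60 to 72, y -25 to 25 mm, its top 16 mm above the bench; screw heads 2.5 mm high, 8 mm in from the corners.
- large_washer: The large insulating washer: flat brown laminate disc, 62 mm outside, 14 mm hole, 6 mm thick, lying flat. Origin: centre of its underside, z up.
- toroid: Copper-wound toroid with two white tape patches: ring 58 mm outside, 26 mm bore, 24 mm high, about 0.24 kg, lying flat. Origin: centre of its underside, z up.
- small_washer: The small insulating washer: flat brown laminate ring, 46 mm outside, 28 mm hole, 6 mm thick, lying flat. Origin: centre of its underside, z up.
- dished_plate: Dished steel clamp plate, lying dish down: a flat rim 52 mm outside and 4 mm thick (9 to 13 mm above its origin) around a hollow cone that goes down from 22 mm to 17 mm in diameter and has a 12 mm hole in its floor. Origin: centre of the underside of the dish (its lowest point), 9 mm below the rim's underside; z up.
- wire_spool: Bystander: black spool of copper wire standing upright, 52 mm in diameter, 45 mm high. Origin: centre of its underside, z up.
- tape_roll: Bystander: cream roll of masking tape lying flat, 90 mm outside, 24 mm high. Origin: centre of its underside, z up.
- flux_bottle: Bystander: green bottle with yellow cap, 60 mm in diameter, 130 mm high. Origin: centre of its underside, z up.
- screwdriver: Bystander: black-handled screwdriver, 190 mm long, lying along its own x, handle (26 mm thick) to -x. Origin: middle of its length, at bench level.
There are look-alikes about, which are no part of the job. Several things look just like the dished_plate: the one meant starts farthest from the robot's base. What is shaped like the chassis but orange is not meant.

How it is judged:
On the way, in this order (a step that is already met when the one before it is completed fails the run):
1. the large washer lies flat on the chassis plate, around the stud (horizontal distance between large_washer and chassis below 0.006 m and z of large_washer in the frame of chassis between 0.002 and 0.006 m and angle between large_washer's own z axis and vertical below 0.06 rad and linear speed of large_washer below 0.02 m/s and angular speed of large_washer below 0.2 rad/s), for 0.2 s.
2. the toroid lies flat on the large washer, around the stud (horizontal distance between toroid and chassis below 0.0105 m and z of toroid in the frame of chassis between 0.008 and 0.012 m and angle between toroid's own z axis and vertical below 0.06 rad and linear speed of toroid below 0.02 m/s and angular speed of toroid below 0.2 rad/s), for 0.2 s.
3. the small washer lies flat on the toroid, around the stud (horizontal distance between small_washer and chassis below 0.0115 m and z of small_washer in the frame of chassis between 0.032 and 0.036 m and angle between small_washer's own z axis and vertical below 0.06 rad and linear speed of small_washer below 0.02 m/s and angular speed of small_washer below 0.2 rad/s), for 0.2 s.
4. the dished plate is nested, its rim flat on the small washer (horizontal distance between dished_plate and chassis below 0.005 m and z of dished_plate in the frame of chassis between 0.029 and 0.033 m and angle between dished_plate's own z axis and vertical below 0.06 rad and linear speed of dished_plate below 0.02 m/s and angular speed of dished_plate below 0.2 rad/s), for 0.2 s.
At the end, for the whole second after the job is handed in: On the stud from below: large washer, toroid, small washer, dished plate nested dish down; each flat within 0.06 rad, within 2 mm of its seated height, centred within 6 mm (large washer), 7 mm (toroid, small washer) and 5 mm (dished plate); all released and at rest (all of step 1 and all of step 4 and horizontal distance between each of toroid, small_washer and chassis below 0.007 m and z of toroid in the frame of chassis between 0.008 and 0.012 m and angle between each of toroid, small_washer's own z axis and vertical below 0.06 rad and z of small_washer in the frame of chassis between 0.032 and 0.036 m and linear speed of each of toroid, small_washer below 0.02 m/s and angular speed of each of toroid, small_washer below 0.2 rad/s); the robot touches nothing.
It fails at once if the wire spool is pushed more than 30 mm from its place or knocked over (distance of wire_spool from where it was at the start of the episode above 0.03 m or angle between wire_spool's own z axis and vertical above 0.5 rad).
It fails at once if the tape roll is pushed more than 30 mm from its place or knocked over (distance of tape_roll from where it was at the start of the episode above 0.03 m or angle between tape_roll's own z axis and vertical above 0.5 rad).
It fails at once if the flux bottle is pushed more than 30 mm from its place or knocked over (distance of flux_bottle from where it was at the start of the episode above 0.03 m or angle between flux_bottle's own z axis and vertical above 0.5 rad).
It fails at once if the screwdriver is pushed more than 30 mm from its place (distance of screwdriver from where it was at the start of the episode above 0.03 m).
It fails at once if the toroid is dropped: it falls, out of the fingers, from over 6 mm above where it sits on the stack (z of toroid in the frame of chassis above 0.016 m and linear speed of toroid above 0.25 m/s and contact force between the fingers and toroid below 0.05 N).
It also fails if it takes over 88 s, if anything falls off the work surface, if the arm or the gripper's body presses on something with over 40 N, if the wrist force passes 120 N, or if a joint passes its speed limit or range.

### The arm

A 7-joint arm with a two-finger parallel gripper is mounted at the origin on the work surface. World frame = base frame: x ahead of the robot, y to its left, z up, the work surface at z = 0. Lengths are in m, angles in rad, forces in N, time in s.
With the tool pointing down it reaches from about 0.425 to 0.925 m from the base axis. Payload 6.8 kg.
Tool frame: the origin (TCP) lies at the very end of the fingers, on their centre line; the grasp point (between the pads) lies r.grasp_offset behind it (r.grasp_offset is the distance from the TCP to the grasp point, in m); z points along the fingers, y is the direction in which the jaws open and shut (so a half turn about z gives the same grasp; the last joint's range is limited). The gripper opens to 85 mm and grips with 20 to 120 N. Pads are 22 mm wide; open, the fingers measure 114 mm over their backs; the gripper's body (76 mm by 85 mm) begins 54 mm behind the grasp point. The pads swing forward as they close: fully open they stand 13 mm farther back than shut.
Start: joints at [-1.273, 0.477, 0.022, 1.555, -0.011, 1.109, -0.083], TCP at [0.266, 0.62, 0.231] pointing down, gripper open.
Joint ranges: [-2.96, 2.96], [-0.34, 2.1], [-1.41, 1.46], [0.24, 2.44], [-1.37, 4.51], [0.17, 1.92], [-2.96, 2.96]. Speed limits (rad/s): [2.39, 2.39, 3.14, 3.14, 3.14, 3.14, 3.14].

### API

Orientations are given as a rotation vector (axis times angle).
In Python, from bench import r gives the robot as it stands.
- The arm moves only by the shell command python3 -m jog 'ROWS' [FORCE]. ROWS is JSON, one flat list of numbers, 7 for each row, row after row: the turn, a rotation vector about the tool's x, y, z normalised to -1 to 1, where 1 is 180 degrees, then the shift along the tool's x, y, z normalised to -1 to 1, where 1 is 200 mm, then the opening, from 0 (shut) to 1 (fully open). In form: [wx, wy, wz, x, y, z, hand, wx, wy, wz, x, y, z, hand, ...]. A call has 1 to 12 rows; each row is the pose to reach, as a shift and turn from the pose measured when the call began, along the tool's axes at that moment, turning the shorter way round; what a row does not reach only later rows make up. A row lasts 1/10 s, in which the tool goes at most 50 mm and 8.59 degrees, less where a joint would pass 70% of its speed; a pose out of reach is approached as far as the arm can. A call with a number of a shift or a turn outside -1 to 1 is refused whole. A call with a gripper value outside its range is refused whole. The fingers move at their own pace and stop on an object; FORCE is the grip in N (left out, the last holds). Time passes only in rows, so rows that repeat a pose let the fingers close. It gives the time, the measured TCP pose, the force and the opening at its end, in the units of the state.
- r.get_obs(): the state, without advancing time (a new reading comes with each control period).
- r.grab_frame(name): name is "side" or "top"; returns the picture (384x512x3 uint8, red, green, blue); there is no depth.
- r.calibration(name): a dict with "K" (3x3 intrinsics, pixels), "origin" and "rotation" of the camera in the world. Camera axes: x right, y up, looking along -z (the intrinsics and any distortion apply to the point x, -y, -z); pixel columns grow to the right and rows downward; lengths in m; the calibration is good to about 2 mm. A picture is of the moment at which its call begins. calibration takes no time and is no camera call.
- r.hand_in(): hands the job in, once; it reports no verdict.
The state is a dict: "clock": time; "joints": joint angles; "qvel": joint speeds; "tau": joint torques, N m; "tcp_pos": TCP position; "orientation": TCP orientation; "contact_force": force on the tool from outside, world axes, zero at the start; "moment": the same for the moment, N m; "grip_width": finger opening in m.
Only numpy, scipy, OpenCV 4.12 (cv2) and the standard library are available. Lean on these libraries where they do the work, as an engineer would, in place of code of your own. Each camera call takes 0.05 s, during which the arm holds its last target.

## Working session

There is one attempt and no reset: what is moved stays moved. The work goes in short steps, Python scripts to look and compute and a shell command to move; the robot and the scene stay as the last step left them, time stands still between calls to the robot, and variables do not carry over. Pictures are saved under pics/ and viewed, and the job is handed in when it is done.

```bash
ls; mkdir -p pics; python3 - <<'E'
from bench import r
import cv2
print(r.get_obs(), r.grasp_offset)
for n in("side","top"):
    c=r.calibration(n);print(n,c)
    cv2.imwrite(f"pics/{n}0.png",r.grab_frame(n)[:,:,::-1])
E
```

```text
pics
{'clock': 0.0, 'joints': array([-1.27308519,  0.47777619,  0.02234448,  1.55645084, -0.01145794,
        1.10930207, -0.0830959 ]), 'qvel': array([ 5.74292613e-05,  3.26903553e-04,  9.07894011e-04,  6.34945534e-04,
       -6.37493240e-05,  3.50965077e-04,  1.00282662e-03]), 'tau': array([-1.36814703e-05, -5.96448290e+01,  1.60756577e+00, -2.81196839e+01,
        1.23274143e-02,  9.52168659e-03,  7.80283624e-07]), 'tcp_pos': array([0.26626026, 0.6196235 , 0.23034212]), 'orientation': array([-6.32980572e-01, -3.07696613e+00,  2.82410888e-03]), 'contact_force': array([-0.56642074, -0.19738866,  0.7462051 ]), 'moment': array([-0.02333667, -0.00138863,  0.01761051]), 'grip_width': 0.08546943624801619} 0.0187
side {'K': array([[456.3540552 ,   0.        , 261.51975931],
       [  0.        , 456.3540552 , 189.33257244],
       [  0.        ,   0.        ,   1.        ]]), 'origin': array([ 1.35296423e-04, -8.52650016e-01,  8.52186765e-01]), 'rotation': array([ 0.83365225, -0.2152309 , -0.4676746 ])}
top {'K': array([[451.02239651,   0.        , 254.00701658],
       [  0.        , 451.02239651, 191.61577057],
       [  0.        ,   0.        ,   1.        ]]), 'origin': array([ 0.18852205, -0.01944384,  1.25439147]), 'rotation': array([ 0.16621876, -0.168042  , -1.54499871])}
```

View pics/top0.png

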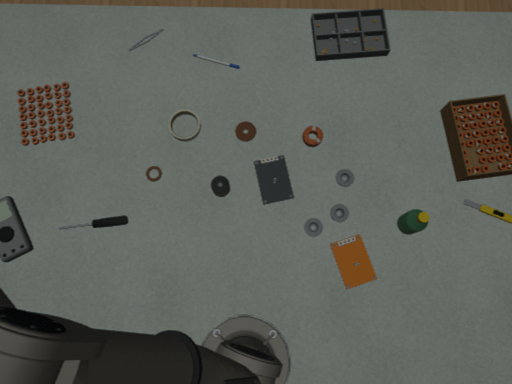

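View pics/side0.png

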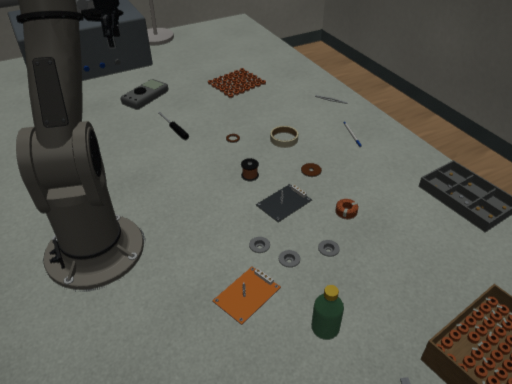

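The top view shows the dark chassis at about (274,180) and the large washer at (246,131). The toroid is at (313,135) and the small washer at (154,173). The three dished plates are at (345,178), (340,212) and (314,227), and there is an orange decoy chassis. Next I'll measure these.

```bash
cat > h.py <<'E'
import numpy as np, cv2
from scipy.spatial.transform import Rotation as R
from scipy.optimize import least_squares
from bench import r
def cast(n,uv,z):
    c=r.calibration(n);K=c["K"];u,v=uv
    d=np.array([(u-K[0,2])/K[0,0],-(v-K[1,2])/K[1,1],-1.])
    d=R.from_rotvec(c["rotation"]).apply(d);o=c["origin"]
    return o+d*(z-o[2])/d[2]
def proj(n,p):
    c=r.calibration(n);K=c["K"]
    q=R.from_rotvec(c["rotation"]).inv().apply(np.array(p)-c["origin"])
    return np.array([K[0,2]+K[0,0]*q[0]/-q[2],K[1,2]+K[1,1]*(-q[1])/-q[2]])
def blobs(im,mask,amin=20):
    n,l,s,c=cv2.connectedComponentsWithStats(mask.astype(np.uint8))
    return [(c[i],s[i]) for i in range(1,n) if s[i][4]>=amin]
E
python3 - <<'E'
from h import *
t=cv2.imread("pics/top0.png");s=cv2.imread("pics/side0.png")
a=cv2.resize(t[100:300,140:400],None,fx=3,fy=3,interpolation=cv2.INTER_CUBIC);cv2.imwrite("pics/topz.png",a)
b=cv2.resize(s[110:300,210:380],None,fx=3.1,fy=3.1,interpolation=cv2.INTER_CUBIC);cv2.imwrite("pics/sidez.png",b)
for n,uv in [("chassis",(274,180)),("lw",(246,131)),("tor",(313,135)),("sw",(154,173)),("d1",(345,178)),("d2",(340,212)),("d3",(314,227)),("spool",(220,185)),("tape",(184,125))]:
    p=cast("top",uv,0.01);print(n,p.round(3),np.hypot(*p[:2]).round(3),proj("side",p).round(0))
E
```

```text
chassis [ 0.493 -0.074  0.01 ] 0.499 [283. 200.]
lw [0.638 0.008 0.01 ] 0.638 [310. 168.]
tor [ 0.63  -0.186  0.01 ] 0.657 [348. 208.]
sw [0.507 0.267 0.01 ] 0.573 [232. 136.]
d1 [ 0.503 -0.276  0.01 ] 0.574 [328. 248.]
d2 [ 0.405 -0.26   0.01 ] 0.481 [290. 258.]
d3 [ 0.361 -0.187  0.01 ] 0.406 [260. 244.]
spool [0.475 0.078 0.01 ] 0.482 [251. 171.]
tape [0.653 0.19  0.01 ] 0.68 [284. 136.]
```

View pics/topz.png

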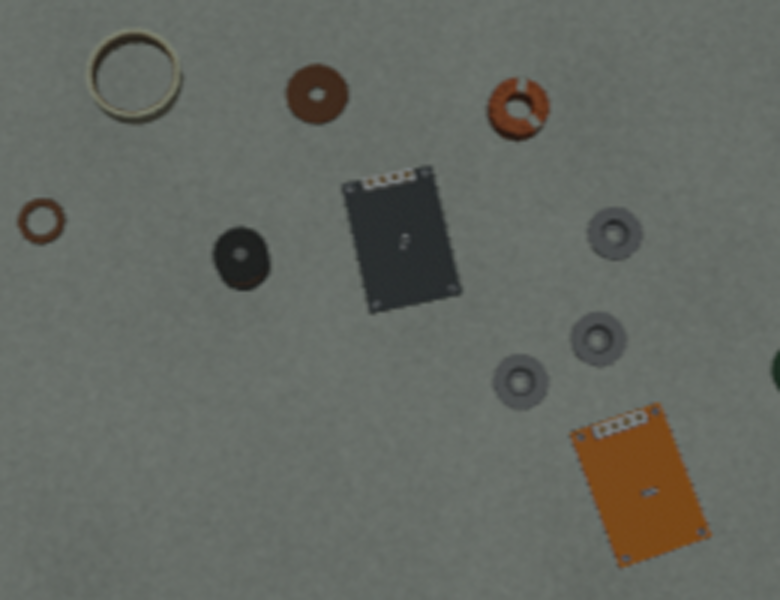

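View pics/sidez.png

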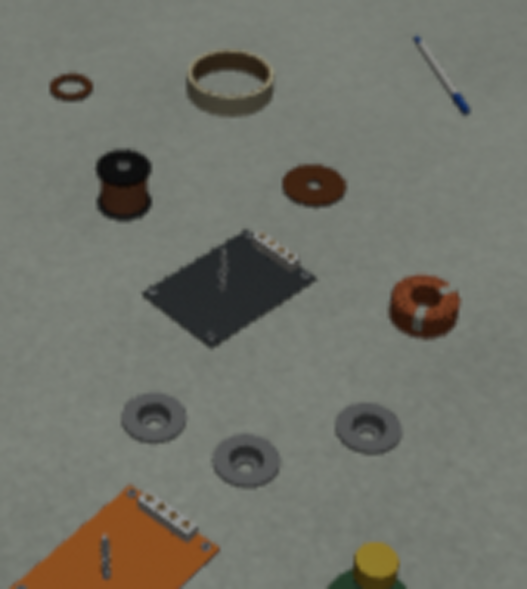

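```bash
cat > m.py <<'E'
from h import *
def plane_pts(n,cnt,z): return np.array([cast(n,(p[0],p[1]),z)[:2] for p in cnt.reshape(-1,2)],np.float32)
def near(n,im,mask,p,rad=45):
    """largest blob near projected p -> outer contour at 4x supersampling"""
    u,v=proj(n,p); m=mask.copy(); 
    nn,l,s,c=cv2.connectedComponentsWithStats(m.astype(np.uint8))
    best=max((i for i in range(1,nn) if np.hypot(*(c[i]-[u,v]))<rad*0.35),key=lambda i:s[i][4],default=None)
    if best is None:return None
    cnt,_=cv2.findContours((l==best).astype(np.uint8),cv2.RETR_EXTERNAL,cv2.CHAIN_APPROX_NONE)
    return max(cnt,key=len)
G={"lw":((.638,.008),.003,.062),"tor":((.630,-.186),.012,.058),"sw":((.507,.267),.003,.046),"d1":((.503,-.276),.011,.052)}
def run(ims,G):
  for n,im in ims.items():
    f=im.astype(int);b,g,rr=f[...,0],f[...,1],f[...,2]
    # foreground = differs from local background (median blur)
    bg=cv2.medianBlur(im,91).astype(int); d=np.abs(f-bg).sum(2)
    fg=(d>40)
    for k,(p,z,D) in G.items():
        c=near(n,im,fg,(*p,z))
        if c is None: print(n,k,"none");continue
        (cx,cy),rad=cv2.minEnclosingCircle(plane_pts(n,c,z))
        P=plane_pts(n,c,z); e=cv2.fitEllipse(P) 
        print(n,k,"ellipse c",np.round(e[0],4),"axes",np.round(e[1],4),"exp",D)
E
python3 - <<'E'
from m import *
ims={n:cv2.imread(f"pics/{n}0.png") for n in("top","side")}
run(ims,G)
for n,im in ims.items():
    f=im.astype(int); 
    mk=(f.max(2)<75)&(np.ptp(f,axis=2)<20)
    c=near(n,im,mk,(.493,-.074,.004))
    P=plane_pts(n,c,.004);rc=cv2.minAreaRect(P);print(n,"chassis rect",np.round(rc[0],4),np.round(rc[1],4),round(rc[2],2),np.round(cv2.boxPoints(rc),4).tolist())
    u,v=proj(n,(.49,-.074,.02)).astype(int);a=im[v-40:v+40,u-45:u+45]
    cv2.imwrite(f"pics/ch_{n}.png",cv2.resize(a,None,fx=7,fy=7,interpolation=cv2.INTER_NEAREST));print(u-45,v-40)
E
```

```text
top lw ellipse c [0.6406 0.0108] axes [0.062  0.0624] exp 0.062
top tor ellipse c [ 0.6246 -0.1837] axes [0.0596 0.063 ] exp 0.058
top sw ellipse c [0.5077 0.2705] axes [0.045  0.0458] exp 0.046
top d1 ellipse c [ 0.5042 -0.2748] axes [0.0499 0.0516] exp 0.052
side lw ellipse c [0.64   0.0084] axes [0.0614 0.0678] exp 0.062
side tor ellipse c [ 0.6238 -0.186 ] axes [0.0607 0.0815] exp 0.058Traceback (most recent call last):
  File "<stdin>", line 3, in <module>
  File "m.py", line 22, in run
    P=plane_pts(n,c,z); e=cv2.fitEllipse(P)
  File "m.py", line 2, in plane_pts
    def plane_pts(n,cnt,z): return np.array([cast(n,(p[0],p[1]),z)[:2] for p in cnt.reshape(-1,2)],np.float32)
                                             ~~~~^^^^^^^^^^^^^^^^^
  File "h.py", line 6, in cast
    c=r.calibration(n);K=c["K"];u,v=uv
ValueError: time passes only in moves, steps and waits
```

```bash
sed -i 's/^def cast/_C={n:r.calibration(n) for n in("top","side")}\ndef cast/; s/c=r.calibration(n);K/c=_C[n];K/' h.py
cat > c.py <<'E'
from m import *
ims={n:cv2.imread(f"pics/{n}0.png") for n in("top","side")}
run(ims,G)
for n,im in ims.items():
    f=im.astype(int); 
    mk=(f.max(2)<75)&(np.ptp(f,axis=2)<20)
    c=near(n,im,mk,(.493,-.074,.004))
    P=plane_pts(n,c,.004);rc=cv2.minAreaRect(P);print(n,"chassis rect",np.round(rc[0],4),np.round(rc[1],4),round(rc[2],2),np.round(cv2.boxPoints(rc),4).tolist())
    u,v=proj(n,(.49,-.074,.02)).astype(int);a=im[v-40:v+40,u-45:u+45]
    cv2.imwrite(f"pics/ch_{n}.png",cv2.resize(a,None,fx=7,fy=7,interpolation=cv2.INTER_NEAREST));print(u-45,v-40)
E
python3 c.py
```

```text
top lw ellipse c [0.6406 0.0108] axes [0.062  0.0624] exp 0.062
top tor ellipse c [ 0.6246 -0.1837] axes [0.0596 0.063 ] exp 0.058
top sw ellipse c [0.5077 0.2705] axes [0.045  0.0458] exp 0.046
top d1 ellipse c [ 0.5042 -0.2748] axes [0.0499 0.0516] exp 0.052
side lw ellipse c [0.64   0.0084] axes [0.0614 0.0678] exp 0.062
side tor ellipse c [ 0.6238 -0.186 ] axes [0.0607 0.0815] exp 0.058
side sw ellipse c [0.5797 0.4157] axes [1.3648 1.8058] exp 0.046
side d1 ellipse c [ 0.5027 -0.2774] axes [0.0521 0.0531] exp 0.052
top chassis rect [ 0.4968 -0.0727] [0.1297 0.089 ] 13.22 [[0.4235000014305115, -0.044199999421834946], [0.4438000023365021, -0.13079999387264252], [0.5701000094413757, -0.10119999945163727], [0.5497999787330627, -0.014600000344216824]]
229 140
side chassis rect [ 0.4946 -0.0764] [0.1296 0.0912] 13.66 [[0.42080000042915344, -0.04729999974370003], [0.4424000084400177, -0.13600000739097595], [0.5683000087738037, -0.10540000349283218], [0.5468000173568726, -0.016699999570846558]]
236 157
```

```bash
python3 - <<'E'
from h import *
for n in("top","side"):
    im=cv2.imread(f"pics/{n}0.png")
    o=np.array([229,140] if n=="top" else [236,157])
    for P,c in (((.487,-.0766,.004),(0,0,255)),((.487,-.0766,.05),(0,255,0))):
        print(n,proj(n,P).round(2))
    a=cv2.imread(f"pics/ch_{n}.png")
    for z in(.004,.05):
        q=((proj(n,(.487,-.0766,z))-o+.5)*7).astype(int);cv2.circle(a,tuple(int(x) for x in q),4,(0,0,255),1)
    cv2.imwrite(f"pics/ch2_{n}.png",a)
im=cv2.hconcat([cv2.imread("pics/ch2_top.png")[100:460,100:500],cv2.imread("pics/ch2_side.png")[100:460,100:500]]);cv2.imwrite("pics/ch3.png",im)
# small washer side
im=cv2.imread("pics/side0.png").astype(int);m=(im[...,2]-im[...,0]>20)
from m import near,plane_pts
c=near("side",im,m,(.507,.27,.003));e=cv2.fitEllipse(plane_pts("side",c,.003));print("sw",e)
E
```

```text
top [274.65 182.59]
top [275.45 178.72]
side [281.04 202.87]
side [281.57 190.21]
sw ((0.5080664157867432, 0.269436240196228), (0.039927802979946136, 0.041434165090322495), 64.38861083984375)
```

View pics/ch3.png

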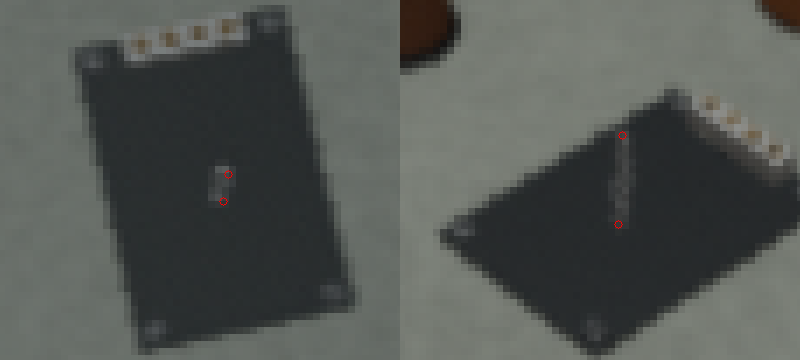

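```bash
cat > go.py <<'E'
# python3 go.py x y z : shift/turn (jog units) from current pose to TCP target, jaw along chassis y, tool down
from h import *
import sys
YAW=np.radians(13.4)
def tgt():
    y=np.array([-np.sin(YAW),np.cos(YAW),0]);z=np.array([0,0,-1.]);c=[]
    for s in(1,-1):
        c.append(R.from_matrix(np.stack([np.cross(s*y,z),s*y,z],1)))
    return c
o=r.get_obs();R0=R.from_rotvec(o["orientation"])
T=min(tgt(),key=lambda t:(R0.inv()*t).magnitude())
w=(R0.inv()*T).as_rotvec()/np.pi
d=R0.inv().apply(np.array([float(a) for a in sys.argv[1:4]])-o["tcp_pos"])/.2
print("w",w.round(4),"d",d.round(4),"t",round(o["clock"],2),"pos",o["tcp_pos"].round(4),"F",o["contact_force"].round(2),"wid",round(o["grip_width"],4),"j7",o["joints"][6].round(2))
E
python3 go.py .6403 .0096 .12; python3 -c "
from h import *
print(R.from_rotvec(r.get_obs()['orientation']).as_matrix().round(3))"
```

```text
w [-5.000e-04 -1.000e-04 -2.036e-01] d [-2.9223 -2.0632  0.556 ] t 0.1 pos [0.2663 0.6197 0.2304] F [ 0.63  0.66 -0.09] wid 0.0857 j7 -0.08
[[-0.919  0.395 -0.001]
 [ 0.395  0.919 -0.002]
 [-0.    -0.002 -1.   ]]
```

```bash
python3 -m jog '[0,0,-0.04,-0.15,-0.1,0,0.84, 0,0,-0.08,-0.35,-0.25,0,0.84, 0,0,-0.12,-0.55,-0.38,0,0.84, 0,0,-0.16,-0.75,-0.52,0,0.84, 0,0,-0.2036,-0.95,-0.66,0,0.84, 0,0,-0.2036,-1,-0.7,0,0.84]' 40; python3 go.py .6403 .0096 .12
```

```text
clock: 0.7
tcp_pos: [0.3988, 0.4058, 0.2304]
orientation: [-0.359, 3.121, -0.008]
contact_force: [1.0, -0.4, 0.8]
grip_width: 0.0717
w [-0.0015 -0.0002 -0.0014] d [-0.7259 -2.2009  0.5622] t 0.7 pos [0.3988 0.4058 0.2304] F [ 0.96 -0.37  0.83] wid 0.0717 j7 0.88
```

```bash
python3 -m jog '[0,0,0,-0.08,-0.2,0,0.84, 0,0,0,-0.16,-0.44,0,0.84, 0,0,0,-0.24,-0.68,0,0.84, 0,0,0,-0.32,-0.9,0,0.84, 0,0,0,-0.36,-1,0,0.84]'; python3 -m jog '[0,0,0,-0.08,-0.2,0.1,0.84, 0,0,0,-0.16,-0.44,0.2,0.84, 0,0,0,-0.24,-0.68,0.3,0.84, 0,0,0,-0.32,-0.9,0.4,0.84, 0,0,0,-0.36,-1,0.5,0.84]'; python3 go.py .6403 .0096 .06
```

```text
clock: 1.2
tcp_pos: [0.5166, 0.2224, 0.2312]
orientation: [-0.348, 3.122, -0.011]
contact_force: [0.1, 0.5, 0.1]
grip_width: 0.0714
clock: 1.7
tcp_pos: [0.6328, 0.0394, 0.1322]
orientation: [-0.343, 3.121, -0.013]
contact_force: [-0.0, 1.1, 0.4]
grip_width: 0.0714
w [-0.0026  0.0003 -0.0047] d [-0.0041 -0.1505  0.3624] t 1.7 pos [0.6328 0.0394 0.1322] F [-0.01  1.07  0.42] wid 0.0714 j7 1.68
```

```bash
python3 -m jog '[-0.0026,0,-0.0047,-0.004,-0.15,0.1,0.84, -0.0026,0,-0.0047,-0.004,-0.15,0.25,0.84, -0.0026,0,-0.0047,-0.004,-0.15,0.36,0.84, -0.0026,0,-0.0047,-0.004,-0.15,0.36,0.84, -0.0026,0,-0.0047,-0.004,-0.15,0.36,0.84]'; python3 go.py .6403 .0096 .002; python3 - <<'E'
from h import *
for n in("top","side"):
    im=r.grab_frame(n)[:,:,::-1]; u,v=proj(n,(.6403,.0096,.03)).astype(int)
    cv2.imwrite(f"pics/a_{n}.png",cv2.resize(im[v-35:v+35,u-35:u+35],None,fx=5.5,fy=5.5,interpolation=cv2.INTER_CUBIC))
cv2.imwrite("pics/a.png",cv2.hconcat([cv2.imread("pics/a_top.png"),cv2.imread("pics/a_side.png")]))
E
```

```text
clock: 2.2
tcp_pos: [0.6402, 0.0103, 0.0604]
orientation: [-0.367, 3.12, 0.001]
contact_force: [0.7, 0.0, -0.2]
grip_width: 0.0715
w [0.0001 0.0001 0.    ] d [ 0.0003 -0.0036  0.2922] t 2.2 pos [0.6402 0.0103 0.0604] F [ 0.68  0.05 -0.16] wid 0.0715 j7 1.77
```

View pics/a.png

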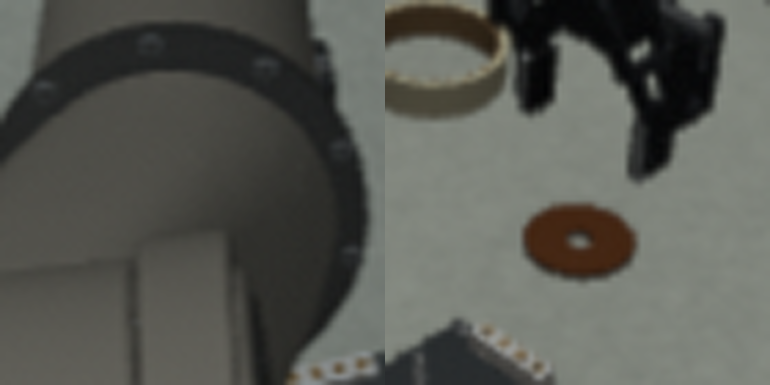

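```bash
python3 -m jog '[0,0,0,0,-0.0036,0.12,0.84, 0,0,0,0,-0.0036,0.22,0.84, 0,0,0,0,-0.0036,0.28,0.84, 0,0,0,0,-0.0036,0.305,0.84, 0,0,0,0,-0.0036,0.305,0.84]'; python3 go.py .6403 .0096 -.003; python3 - <<'E'
from h import *
im=r.grab_frame("side")[:,:,::-1]; u,v=proj("side",(.6403,.0096,.01)).astype(int)
cv2.imwrite("pics/b.png",cv2.resize(im[v-35:v+35,u-35:u+35],None,fx=8,fy=8,interpolation=cv2.INTER_CUBIC))
E
```

```text
clock: 2.8
tcp_pos: [0.6418, 0.0099, 0.0011]
orientation: [-0.367, 3.117, 0.0]
contact_force: [0.3, 0.5, 0.3]
grip_width: 0.0718
w [-0.0001  0.0011  0.0002] d [0.0079 0.0005 0.0206] t 2.8 pos [0.6418 0.0099 0.0011] F [0.33 0.53 0.27] wid 0.0718 j7 1.77
```

View pics/b.png

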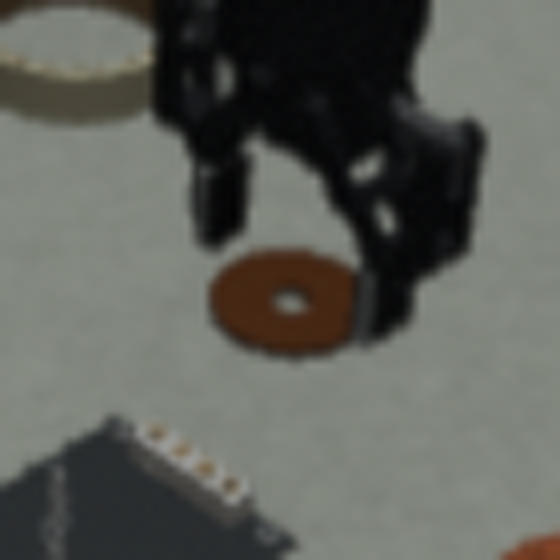

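```bash
python3 -m jog '[0,0.0011,0,0.006,0,0.01,0.84, 0,0.0011,0,0.008,0,0.0206,0.84, 0,0.0011,0,0.008,0,0.0206,0.84]'; python3 go.py .6403 .0096 -.0045;
```

```text
clock: 3.15
tcp_pos: [0.6407, 0.0094, -0.0023]
orientation: [-0.367, 3.119, -0.0]
contact_force: [-1.0, -0.8, 0.3]
grip_width: 0.0715
w [-0.0001  0.0003  0.0001] d [0.0017 0.0015 0.0108] t 3.15 pos [ 0.6407  0.0094 -0.0023] F [-1.   -0.75  0.27] wid 0.0715 j7 1.77
```

```bash
python3 -m jog '[0,0.0003,0,0.002,0.0015,0.008,0.8, 0,0.0003,0,0.002,0.0015,0.009,0.76, 0,0.0003,0,0.002,0.0015,0.009,0.6, 0,0.0003,0,0.002,0.0015,0.009,0.5, 0,0.0003,0,0.002,0.0015,0.009,0.5, 0,0.0003,0,0.002,0.0015,0.009,0.5]' 30; python3 go.py .6403 .0096 .08;
```

```text
clock: 3.75
tcp_pos: [0.6404, 0.0096, -0.0037]
orientation: [-0.367, 3.12, -0.0]
contact_force: [-1.4, 0.7, 5.9]
grip_width: 0.0593
w [-0.0001  0.0001  0.0001] d [ 3.000e-04  0.000e+00 -4.187e-01] t 3.75 pos [ 0.6404  0.0096 -0.0037] F [-1.38  0.75  5.92] wid 0.0593 j7 1.77
```

```bash
python3 -m jog '[0,0,0,0,0,-0.02,0.5, 0,0,0,0,0,-0.1,0.5, 0,0,0,0,0,-0.2,0.5, 0,0,0,0,0,-0.3,0.5, 0,0,0,0,0,-0.3,0.5]'; python3 go.py .6403 .0096 .08; python3 - <<'E'
from h import *
im=r.grab_frame("side")[:,:,::-1]; u,v=proj("side",(.6403,.0096,.04)).astype(int)
cv2.imwrite("pics/b2.png",cv2.resize(im[v-35:v+35,u-35:u+35],None,fx=8,fy=8,interpolation=cv2.INTER_CUBIC))
E
```

```text
clock: 4.25
tcp_pos: [0.6429, 0.0096, 0.0601]
orientation: [-0.366, 3.114, -0.001]
contact_force: [1.1, 0.3, -0.8]
grip_width: 0.059
w [-0.0004  0.002   0.    ] d [ 0.0119  0.0029 -0.0998] t 4.25 pos [0.6429 0.0096 0.0601] F [ 1.05  0.28 -0.8 ] wid 0.059 j7 1.77
```

View pics/b2.png

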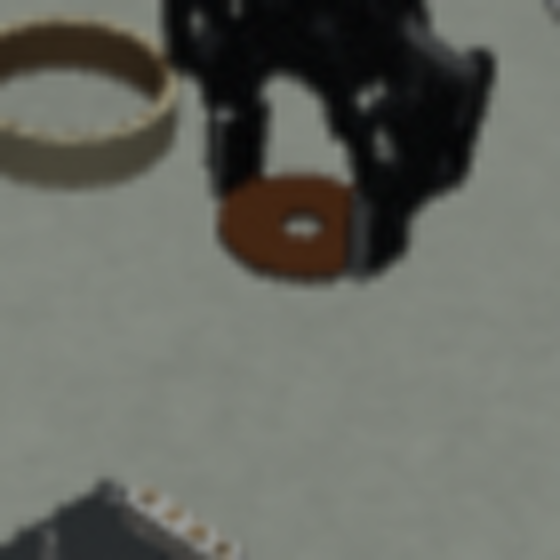

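```bash
python3 - <<'E'
from h import *
o=r.get_obs(); u,v=proj("side",(.6403,.0096,.04)).astype(int)
print(o["tcp_pos"]); h=np.array([303,226])/8-.5+[u-35,v-35]
p=cast("side",h,.0665);print(p.round(4)); R0=R.from_rotvec(o["orientation"]);print("tool frame offs",R0.inv().apply(p-o["tcp_pos"]).round(4))
im=cv2.imread("pics/b2.png").astype(int);m=(im[...,2]-im[...,0]>25)
b=[x for x in blobs(im,m,400)];print([(c.round(1),s) for c,s in b])
cn,_=cv2.findContours(m.astype(np.uint8),cv2.RETR_EXTERNAL,cv2.CHAIN_APPROX_NONE);cn=max(cn,key=cv2.contourArea)
E
```

```text
[0.64177419 0.00964431 0.05836719]
[0.6434 0.0089 0.0665]
tool frame offs [-0.0015 -0.0011 -0.0081]
[(array([39.6, 27.1]), array([  0,  18,  91,  25, 908], dtype=int32)), (array([155.2,  74. ]), array([ 123,   33,   52,   91, 1190], dtype=int32)), (array([287.7, 223.1]), array([ 220,  176,  131,   99, 9972], dtype=int32))]
```

```bash
python3 go.py .486 -.0766 .085
```

```text
w [-0.0003  0.0013  0.0001] d [ 0.8571 -0.2389 -0.1365] t 4.3 pos [0.6418 0.0096 0.0584] F [-0.09  0.58 -0.76] wid 0.0593 j7 1.77
```

```bash
python3 -m jog '[0,0.001,0,0.05,0,-0.1,0.5, 0,0.001,0,0.2,-0.05,-0.1365,0.5, 0,0.001,0,0.36,-0.1,-0.1365,0.5, 0,0.001,0,0.52,-0.15,-0.1365,0.5, 0,0.001,0,0.68,-0.2,-0.1365,0.5, 0,0.001,0,0.8,-0.23,-0.1365,0.5, 0,0.001,0,0.85,-0.2389,-0.1365,0.5, 0,0.001,0,0.857,-0.2389,-0.1365,0.5,0,0.001,0,0.857,-0.2389,-0.1365,0.5]'; python3 go.py .486 -.0766 .06; cat > look.py <<'E'
from h import *
import sys
x,y,z,out=float(sys.argv[1]),float(sys.argv[2]),float(sys.argv[3]),sys.argv[4]
c=[]
for n in("top","side"):
    im=r.grab_frame(n)[:,:,::-1]; cv2.imwrite(f"pics/{out}_{n}.png",im)
    u,v=proj(n,(x,y,z)).astype(int);print(n,"origin",u-35,v-35)
    c.append(cv2.resize(im[v-35:v+35,u-35:u+35],None,fx=5.7,fy=5.7,interpolation=cv2.INTER_CUBIC))
cv2.imwrite(f"pics/{out}.png",cv2.hconcat(c))
E
python3 look.py .487 -.0766 .05 d
```

```text
clock: 5.2
tcp_pos: [0.4871, -0.0759, 0.0851]
orientation: [-0.368, 3.118, -0.001]
contact_force: [0.2, -0.2, 0.6]
grip_width: 0.0591
w [-0.0003  0.0006  0.0003] d [ 0.0063 -0.0021  0.1254] t 5.2 pos [ 0.4871 -0.0759  0.0851] F [ 0.23 -0.18  0.58] wid 0.0591 j7 1.9
top origin 240 143
side origin 246 155
```

View pics/d.png

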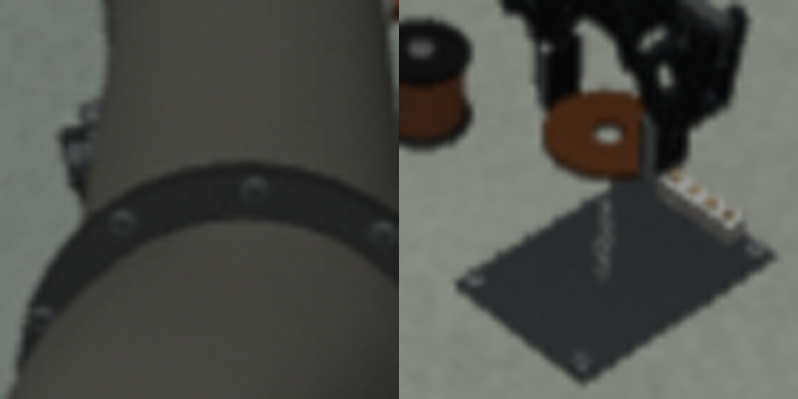

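```bash
python3 - <<'E'
from h import *
f=lambda x,y:np.array([x-399,y])/5.7-.5+[246,155]
im=cv2.imread("pics/d_side.png").astype(int)
a=im[140:225,240:320]
m=(im[...,2]-im[...,0]>25)
nn,l,s,c=cv2.connectedComponentsWithStats(m.astype(np.uint8))
i=[k for k in range(1,nn) if np.hypot(*(c[k]-f(590,140)))<12][0];print(s[i],c[i])
fill=np.zeros(m.shape,np.uint8);cn,_=cv2.findContours((l==i).astype(np.uint8),cv2.RETR_EXTERNAL,cv2.CHAIN_APPROX_NONE);cv2.drawContours(fill,cn,-1,1,-1)
h=(fill>0)&(l!=i);h[:, :]&=h;ys,xs=np.nonzero(h);w=im[ys,xs].sum(1)-60.;print("hole",np.c_[xs,ys,w].astype(int).tolist())
w=np.clip(w,0,None);hp=np.array([(xs*w).sum(),(ys*w).sum()])/w.sum()
print(hp,f(608,133))
for z in(.0888+.002,.0888+.003,.0888+.005): print("hole",cast("side",hp,z).round(4))
print("base",cast("side",f(600,277),.004).round(4),"top",cast("side",f(608,193),.05).round(4))
E
```

```text
[271 171  18  15 200] [280.02  177.725]
hole [[280, 177, 74], [281, 177, 143], [282, 177, 167], [283, 177, 161], [284, 177, 103], [280, 178, 156], [281, 178, 290], [282, 178, 316], [283, 178, 306], [284, 178, 217], [281, 179, 236], [282, 179, 287], [283, 179, 283], [284, 179, 185]]
[282.21580027 178.11730506] [282.16666667 177.83333333]
hole [ 0.488  -0.0756  0.0908]
hole [ 0.4874 -0.0766  0.0918]
hole [ 0.4861 -0.0787  0.0938]
base [ 0.4859 -0.077   0.004 ] top [ 0.4922 -0.0709  0.05  ]
```

```bash
python3 - <<'E'
from h import *
for n in("side","top"):
    im=cv2.imread(f"pics/{n}0.png").astype(int).sum(2)
    u,v=proj(n,(.487,-.0766,.027)).astype(int)
    if n=="side": a=im[v-11:v+11,u-4:u+5];o=(u-4,v-11)
    else: a=im[v-5:v+6,u-5:u+6];o=(u-5,v-5)
    print(o);print(a)
    w=np.clip(a-np.median(a)-12,0,None).astype(float);ys,xs=np.mgrid[:a.shape[0],:a.shape[1]]
    c=np.array([(w*xs).sum(),(w*ys).sum()])/w.sum()+o;print(n,c,cast(n,c,.028).round(4))
E
```

```text
(np.int64(277), np.int64(185))
[[361 363 359 357 356 356 356 356 340]
 [358 361 360 358 360 356 333 318 241]
 [366 366 368 365 359 327 219 175 138]
 [362 354 354 340 322 240 147 123 119]
 [350 322 308 243 186 159 121 121 117]
 [325 216 173 148 183 200 136 123 122]
 [238 144 125 124 170 231 145 120 123]
 [138 124 121 127 169 196 140 121 123]
 [119 120 119 129 182 192 143 124 122]
 [122 123 122 126 170 203 163 128 122]
 [121 122 123 125 162 209 149 121 123]
 [124 122 124 141 183 197 171 127 120]
 [122 121 131 169 200 192 164 127 121]
 [122 122 127 168 175 215 144 123 123]
 [124 122 128 163 196 183 133 122 124]
 [122 124 122 137 212 205 137 121 121]
 [125 124 125 138 176 191 132 124 123]
 [121 122 129 157 178 169 129 121 123]
 [120 125 123 133 167 155 130 123 121]
 [126 123 124 125 138 127 125 126 122]
 [124 125 124 125 125 125 123 124 123]
 [125 124 122 124 124 125 122 125 123]]
side [280.21356161 188.35987835] [ 0.501  -0.0469  0.028 ]
(np.int64(270), np.int64(175))
[[135 133 131 134 130 132 130 129 132 134 132]
 [135 134 135 132 133 134 128 133 135 131 135]
 [132 136 134 131 151 154 133 129 133 130 133]
 [133 133 135 157 257 272 180 137 136 135 130]
 [135 133 134 166 204 208 172 134 132 132 132]
 [133 132 136 161 198 209 178 133 131 132 132]
 [136 131 136 185 208 176 145 132 131 132 133]
 [133 136 137 205 235 183 135 131 131 134 131]
 [133 131 138 153 163 150 135 133 132 134 133]
 [136 137 133 134 132 135 133 135 134 133 136]
 [135 133 135 135 135 131 138 132 133 132 131]]
top [274.3753878  179.80972079] [ 0.4892 -0.0747  0.028 ]
```

```bash
python3 -m jog '[0,0.0006,0,0.001,0,0.08,0.5, 0,0.0006,0,0.001,0,0.16,0.5, 0,0.0006,0,0.001,0,0.22,0.5, 0,0.0006,0,0.001,0,0.27,0.5, 0,0.0006,0,0.001,0,0.3,0.5, 0,0.0006,0,0.001,0,0.3,0.5]'; python3 go.py .4872 -.0760 .002;python3 look.py .487 -.0766 .02 e
```

```text
clock: 5.9
tcp_pos: [0.4872, -0.0756, 0.0244]
orientation: [0.369, -3.119, 0.001]
contact_force: [-0.4, -0.1, -0.3]
grip_width: 0.0591
w [-0.0002 -0.0003  0.0006] d [ 0.0004 -0.0018  0.1118] t 5.9 pos [ 0.4872 -0.0756  0.0244] F [-0.36 -0.1  -0.35] wid 0.0591 j7 1.92
top origin 239 146
side origin 246 163
```

View pics/e.png

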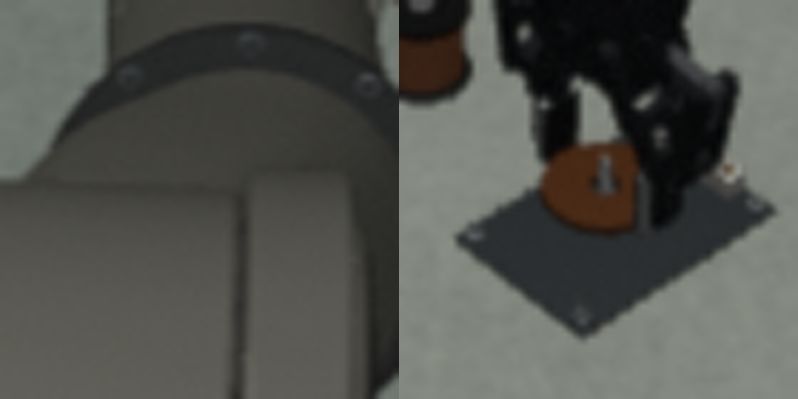

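```bash
python3 -m jog '[0,0,0.0006,0,0,0.04,0.5, 0,0,0.0006,0,0,0.08,0.5, 0,0,0.0006,0,0,0.1,0.5, 0,0,0.0006,0,0,0.112,0.5, 0,0,0.0006,0,0,0.112,0.5]'; python3 go.py .4872 -.0760 .000
```

```text
clock: 6.5
tcp_pos: [0.4875, -0.0758, 0.0024]
orientation: [0.366, -3.12, 0.001]
contact_force: [0.1, -0.0, -0.3]
grip_width: 0.0596
w [-0.0003 -0.     -0.0001] d [ 0.0015 -0.0008  0.0122] t 6.5 pos [ 0.4875 -0.0758  0.0024] F [ 0.1  -0.01 -0.33] wid 0.0596 j7 1.92
```

```bash
python3 -m jog '[0,0,0,0.001,0,0.007,0.5, 0,0,0,0.001,0,0.011,0.5, 0,0,0,0.001,0,0.011,0.5]'; python3 go.py .4872 -.0760 .000
```

```text
clock: 6.8
tcp_pos: [0.4873, -0.0759, 0.0004]
orientation: [-0.366, 3.12, -0.001]
contact_force: [-0.8, -0.2, -0.1]
grip_width: 0.0595
w [-0.0003 -0.     -0.0001] d [ 0.0007 -0.0006  0.0018] t 6.8 pos [ 4.873e-01 -7.590e-02  4.000e-04] F [-0.84 -0.2  -0.07] wid 0.0595 j7 1.92
```

```bash
python3 -m jog '[0,0,0,0.001,0,0.003,0.5, 0,0,0,0.001,0,0.006,0.5, 0,0,0,0.001,0,0.006,0.5]'; python3 go.py .4872 -.0760 .000; python3 -m jog '[0,0,0,0,0,0,0.7, 0,0,0,0,0,0,0.74, 0,0,0,0,0,0,0.8,0,0,0,0,0,0,0.84,0,0,0,0,0,0,0.84]'; python3 look.py .487 -.0766 .02 f
```

```text
clock: 7.1
tcp_pos: [0.4873, -0.0758, 0.0001]
orientation: [-0.366, 3.12, -0.001]
contact_force: [-3.8, 0.5, 12.7]
grip_width: 0.0595
w [-0.0002  0.0001 -0.0001] d [ 0.0008 -0.0006  0.0005] t 7.1 pos [ 4.873e-01 -7.580e-02  1.000e-04] F [-3.77  0.45 12.74] wid 0.0595 j7 1.92
clock: 7.6
tcp_pos: [0.4873, -0.0759, -0.0]
orientation: [-0.366, 3.12, -0.001]
contact_force: [-0.8, 0.0, 0.7]
grip_width: 0.0722
top origin 239 146
side origin 246 163
```

View pics/f.png

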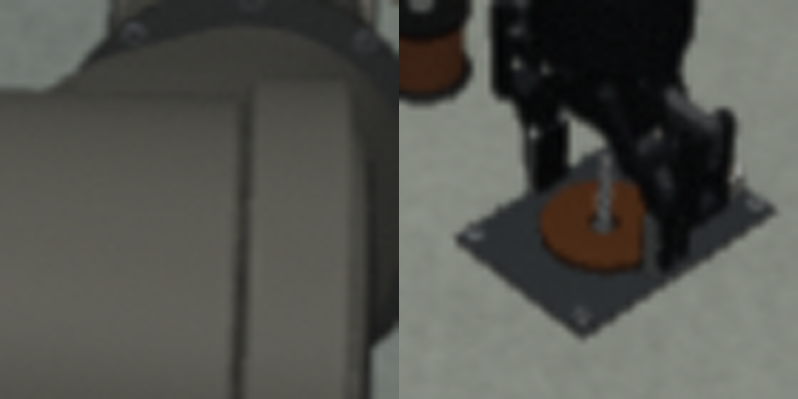

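```bash
python3 -m jog '[0,0,0,0,0,-0.05,0.84, 0,0,0,0,0,-0.2,0.84, 0,0,0,0,0,-0.4,0.84, 0,0,0,0,0,-0.5,0.84, 0,0,0,0,0,-0.5,0.84]'; python3 go.py .6242 -.1848 .085
```

```text
clock: 8.2
tcp_pos: [0.4895, -0.076, 0.1035]
orientation: [-0.365, 3.114, -0.002]
contact_force: [1.2, -0.3, -0.0]
grip_width: 0.0718
w [-0.0007  0.0021 -0.0002] d [-0.5289 -0.6848  0.0974] t 8.2 pos [ 0.4895 -0.076   0.1035] F [ 1.17 -0.31 -0.01] wid 0.0718 j7 1.9
```

```bash
python3 -m jog '[0,0.002,0,-0.1,-0.12,0,0.84, 0,0.002,0,-0.23,-0.3,0,0.84, 0,0.002,0,-0.36,-0.46,0.03,0.84, 0,0.002,0,-0.46,-0.6,0.06,0.84, 0,0.002,0,-0.529,-0.685,0.097,0.84, 0,0.002,0,-0.529,-0.685,0.097,0.84, 0,0.002,0,-0.529,-0.685,0.097,0.84]'; python3 go.py .6242 -.1848 .03;python3 look.py .6242 -.1848 .04 g; python3 - <<'E'
from m import *
im=cv2.imread("pics/g_top.png")
u,v=proj("top",(.487,-.0766,.01));a=im[int(v)-35:int(v)+35,int(u)-35:int(u)+35];cv2.imwrite("pics/g2.png",cv2.resize(a,None,fx=6,fy=6))
E
```

```text
clock: 8.9
tcp_pos: [0.6232, -0.1847, 0.084]
orientation: [0.364, -3.119, 0.002]
contact_force: [-0.2, 0.6, -1.3]
grip_width: 0.0718
w [-0.0003 -0.0006 -0.0004] d [-0.005  -0.0015  0.2702] t 8.9 pos [ 0.6232 -0.1847  0.084 ] F [-0.19  0.64 -1.3 ] wid 0.0718 j7 2.08
top origin 278 98
side origin 312 165
```

View pics/g.png

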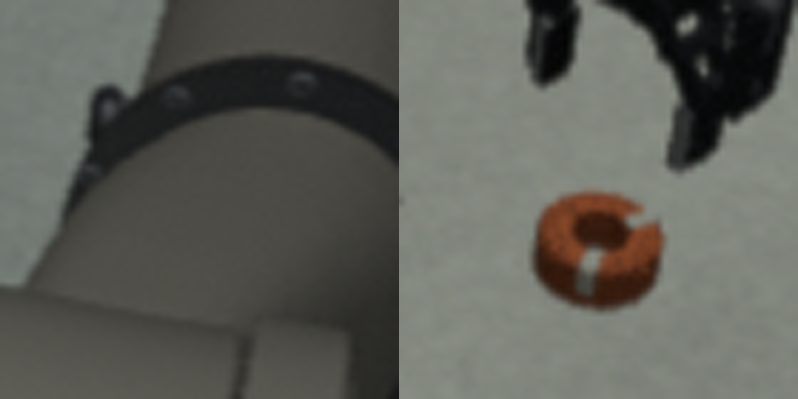

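View pics/g2.png

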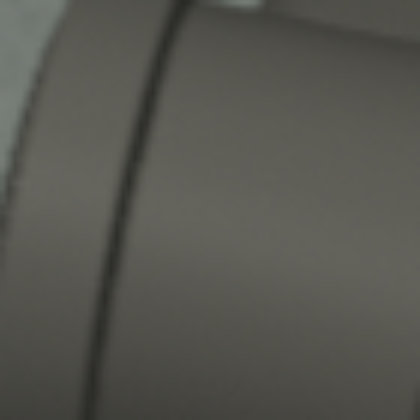

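```bash
python3 - <<'E'
from h import *
print(cast("side",((600-399)/5.7-.5+312,231/5.7-.5+165),.024))
im=cv2.imread("pics/top0.png")
u,v=proj("top",(.6242,-.1848,.012)).astype(int);cv2.imwrite("pics/t.png",cv2.resize(im[v-18:v+18,u-18:u+18],None,fx=12,fy=12,interpolation=cv2.INTER_CUBIC));print(u-18,v-18)
E
```

```text
[ 0.62467231 -0.18535463  0.024     ]
294 118
```

View pics/t.png

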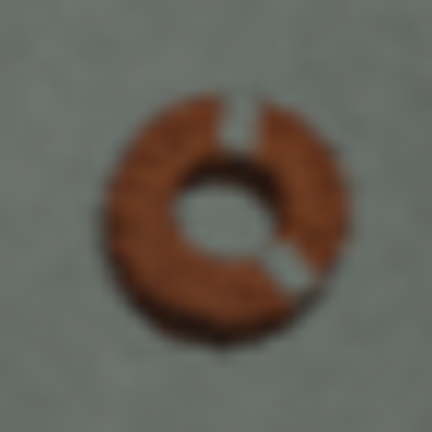

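```bash
python3 -m jog '[0,-0.0006,0,-0.0065,-0.001,0.12,0.84, 0,-0.0006,0,-0.0065,-0.001,0.26,0.84, 0,-0.0006,0,-0.0065,-0.001,0.36,0.84, 0,-0.0006,0,-0.0065,-0.001,0.415,0.84, 0,-0.0006,0,-0.0065,-0.001,0.42,0.84, 0,-0.0006,0,-0.0065,-0.001,0.42,0.84]'; python3 go.py .6245 -.1850 .0;
```

```text
clock: 9.6
tcp_pos: [0.6248, -0.1835, 0.0016]
orientation: [-0.367, 3.118, -0.002]
contact_force: [0.3, -0.3, 0.3]
grip_width: 0.0716
w [-0.0004  0.0006  0.0001] d [ 0.0032 -0.0067  0.0078] t 9.6 pos [ 0.6248 -0.1835  0.0016] F [ 0.3  -0.3   0.33] wid 0.0716 j7 2.09
```

```bash
python3 -m jog '[0,0.0006,0,0.003,-0.0067,0.008,0.8, 0,0.0006,0,0.003,-0.0067,0.008,0.74, 0,0.0006,0,0.003,-0.0067,0.008,0.6, 0,0.0006,0,0.003,-0.0067,0.008,0.5, 0,0.0006,0,0.003,-0.0067,0.008,0.45, 0,0.0006,0,0.003,-0.0067,0.008,0.45]' 40; python3 go.py .6245 -.1850 .0; python3 -m jog '[0,0,0,0,0,-0.02,0.45, 0,0,0,0,0,-0.1,0.45, 0,0,0,0,0,-0.2,0.45, 0,0,0,0,0,-0.35,0.45, 0,0,0,0,0,-0.45,0.45,0,0,0,0,0,-0.45,0.45]';python3 look.py .6242 -.1848 .1 i;python3 go.py .4875 -.0760 .09
```

```text
clock: 10.2
tcp_pos: [0.6252, -0.1852, 0.0014]
orientation: [-0.366, 3.119, -0.002]
contact_force: [-1.9, 0.9, 6.3]
grip_width: 0.0568
w [-0.0005  0.0004  0.    ] d [0.003  0.0018 0.0068] t 10.2 pos [ 0.6252 -0.1852  0.0014] F [-1.86  0.87  6.34] wid 0.0568 j7 2.1
clock: 10.8
tcp_pos: [0.6274, -0.1859, 0.0956]
orientation: [-0.365, 3.112, -0.006]
contact_force: [1.0, -1.2, -2.8]
grip_width: 0.0564
top origin 281 90
side origin 315 148
w [-0.0006  0.0006  0.    ] d [0.5423 0.6897 0.0064] t 10.9 pos [ 0.625  -0.185   0.0918] F [ 0.37  0.32 -3.81] wid 0.0566 j7 2.08
```

View pics/i.png

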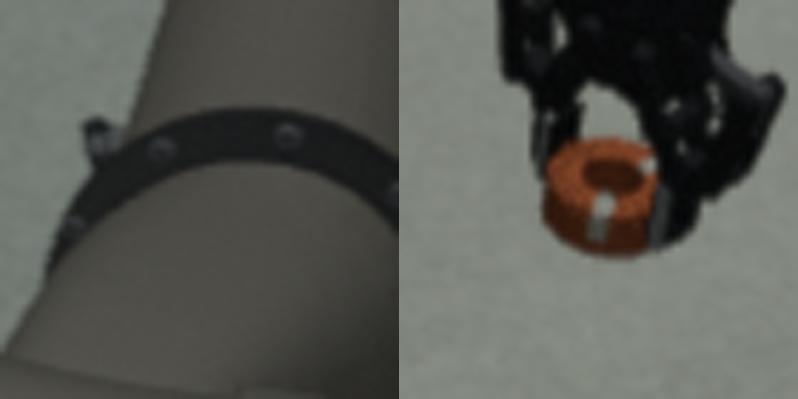

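```bash
python3 -m jog '[0,0.0006,0,0.08,0.1,0,0.45, 0,0.0006,0,0.2,0.26,0,0.45, 0,0.0006,0,0.34,0.43,0,0.45, 0,0.0006,0,0.45,0.57,0,0.45, 0,0.0006,0,0.52,0.66,0,0.45, 0,0.0006,0,0.542,0.69,0,0.45, 0,0.0006,0,0.542,0.69,0,0.45, 0,0.0006,0,0.542,0.69,0,0.45]';python3 look.py .487 -.0766 .07 j;python3 go.py .4875 -.0760 .04
```

```text
clock: 11.7
tcp_pos: [0.4885, -0.0766, 0.0911]
orientation: [-0.366, 3.119, -0.004]
contact_force: [-0.6, 0.6, -2.4]
grip_width: 0.0563
top origin 240 141
side origin 246 149
w [-0.0008  0.0002 -0.0004] d [0.0047 0.0063 0.2561] t 11.8 pos [ 0.4886 -0.0769  0.0912] F [-0.07  0.59 -2.93] wid 0.0567 j7 1.9
```

View pics/j.png

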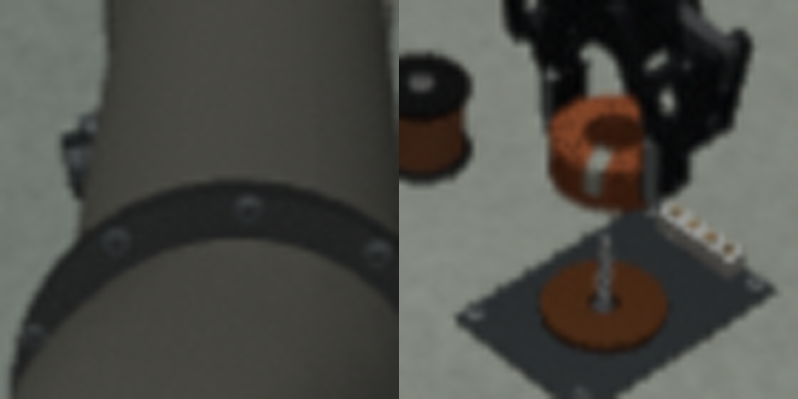

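```bash
python3 -m jog '[-0.0008,0,-0.0004,0.005,0.006,0.05,0.45, -0.0008,0,-0.0004,0.005,0.006,0.13,0.45, -0.0008,0,-0.0004,0.005,0.006,0.21,0.45, -0.0008,0,-0.0004,0.005,0.006,0.28,0.45, -0.0008,0,-0.0004,0.005,0.006,0.33,0.45, -0.0008,0,-0.0004,0.005,0.006,0.36,0.45, -0.0008,0,-0.0004,0.005,0.006,0.38,0.45, -0.0008,0,-0.0004,0.005,0.006,0.385,0.45]';python3 go.py .4875 -.0760 .0114
```

```text
clock: 12.6
tcp_pos: [0.4876, -0.0762, 0.014]
orientation: [-0.366, 3.12, -0.0]
contact_force: [-0.6, 1.4, -2.3]
grip_width: 0.0567
w [-0.      0.0002 -0.    ] d [0.0002 0.0012 0.0128] t 12.6 pos [ 0.4876 -0.0762  0.014 ] F [-0.62  1.37 -2.27] wid 0.0567 j7 1.93
```

```bash
python3 -m jog '[0,0,0,0,0.001,0.006,0.45, 0,0,0,0,0.001,0.011,0.45, 0,0,0,0,0.001,0.013,0.45, 0,0,0,0,0.001,0.013,0.45]';python3 go.py .4875 -.0760 .0114
```

```text
clock: 13.0
tcp_pos: [0.4877, -0.076, 0.0116]
orientation: [-0.366, 3.119, -0.0]
contact_force: [0.3, 0.9, -3.1]
grip_width: 0.0563
w [-0.      0.0003 -0.    ] d [0.0008 0.0003 0.0008] t 13.0 pos [ 0.4877 -0.076   0.0116] F [ 0.27  0.92 -3.07] wid 0.0563 j7 1.93
```

```bash
python3 -m jog '[0,0,0,0,0,0.004,0.45, 0,0,0,0,0,0.007,0.45, 0,0,0,0,0,0.007,0.45]';python3 go.py .4875 -.0760 .0114
```

```text
clock: 13.3
tcp_pos: [0.4877, -0.076, 0.0113]
orientation: [-0.366, 3.119, 0.0]
contact_force: [-4.8, 0.9, 13.1]
grip_width: 0.0564
w [ 0.      0.0004 -0.0001] d [ 0.0011  0.0003 -0.0006] t 13.3 pos [ 0.4877 -0.076   0.0113] F [-4.82  0.85 13.07] wid 0.0564 j7 1.93
```

Contact is clear (13 N), so I'll release and back off.

```bash
python3 -m jog '[0,0,0,0,0,0,0.68, 0,0,0,0,0,0,0.72, 0,0,0,0,0,0,0.78, 0,0,0,0,0,0,0.84,0,0,0,0,0,0,0.84]'; python3 -m jog '[0,0,0,0,0,-0.05,0.84, 0,0,0,0,0,-0.2,0.84, 0,0,0,0,0,-0.4,0.84, 0,0,0,0,0,-0.5,0.84, 0,0,0,0,0,-0.5,0.84]';python3 look.py .487 -.0766 .05 k;python3 go.py .5073 .2695 .10
```

```text
clock: 13.8
tcp_pos: [0.4878, -0.076, 0.0112]
orientation: [-0.366, 3.119, 0.0]
contact_force: [0.5, -0.0, 0.2]
grip_width: 0.0716
clock: 14.3
tcp_pos: [0.49, -0.0763, 0.1148]
orientation: [-0.365, 3.112, -0.001]
contact_force: [0.8, -0.8, 0.0]
grip_width: 0.0717
top origin 240 143
side origin 246 155
w [-0.0001  0.0008 -0.    ] d [-0.4946  1.6579  0.06  ] t 14.4 pos [ 0.4879 -0.076   0.1118] F [-0.13 -0.62 -0.51] wid 0.0716 j7 1.9
```

View pics/k.png

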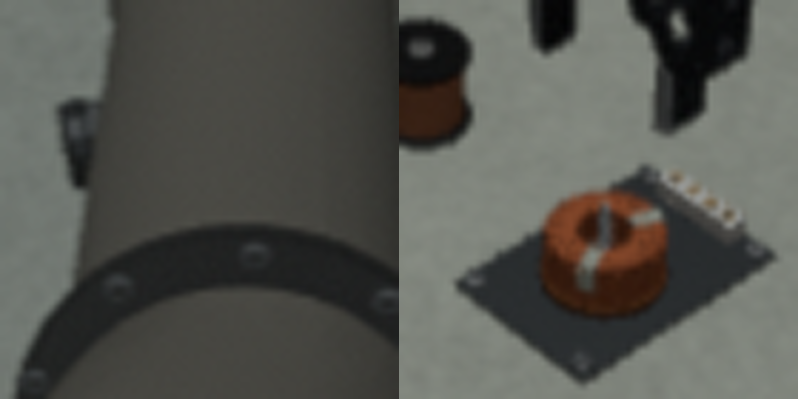

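```bash
python3 -m jog '[0,0.0008,0,-0.04,0.15,0,0.7, 0,0.0008,0,-0.1,0.35,0,0.7, 0,0.0008,0,-0.17,0.57,0,0.7, 0,0.0008,0,-0.23,0.78,0,0.7, 0,0.0008,0,-0.3,1,0,0.7]'; python3 go.py .5073 .2695 .10
```

```text
clock: 14.9
tcp_pos: [0.4987, 0.1335, 0.1106]
orientation: [0.365, -3.118, 0.002]
contact_force: [0.4, -0.8, 0.6]
grip_width: 0.06
w [-0.0002 -0.0009 -0.0002] d [-0.1993  0.6516  0.0522] t 14.9 pos [0.4987 0.1335 0.1106] F [ 0.43 -0.8   0.58] wid 0.06 j7 1.46
```

```bash
python3 -m jog '[0,-0.0009,0,-0.06,0.2,0,0.7, 0,-0.0009,0,-0.12,0.4,0.05,0.7, 0,-0.0009,0,-0.17,0.55,0.1,0.7, 0,-0.0009,0,-0.199,0.65,0.2,0.7, 0,-0.0009,0,-0.199,0.652,0.28,0.7, 0,-0.0009,0,-0.199,0.652,0.28,0.7, 0,-0.0009,0,-0.199,0.652,0.28,0.7]'; python3 go.py .5073 .2695 .01;python3 look.py .5073 .2695 .03 l
```

```text
clock: 15.6
tcp_pos: [0.5065, 0.2684, 0.0535]
orientation: [0.364, -3.118, 0.004]
contact_force: [-0.5, -0.0, -0.2]
grip_width: 0.0598
w [-0.0007 -0.0008 -0.0004] d [-0.0059  0.0048  0.2176] t 15.6 pos [0.5065 0.2684 0.0535] F [-0.46 -0.03 -0.18] wid 0.0598 j7 1.24
top origin 116 136
side origin 197 95
```

View pics/l.png

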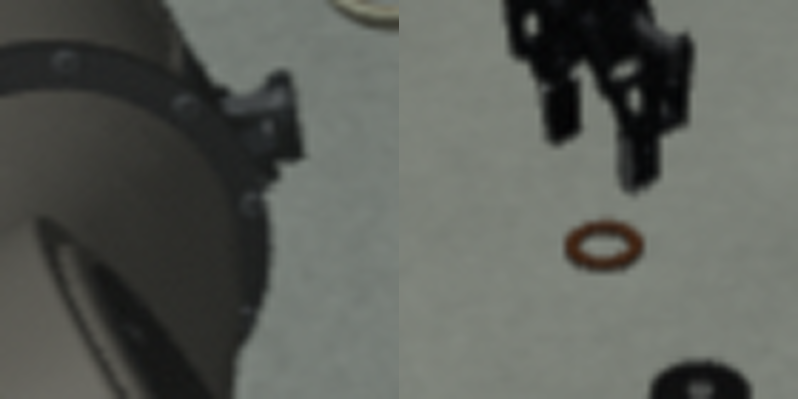

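```bash
python3 - <<'E'
from h import *
o=r.get_obs();R0=R.from_rotvec(o["orientation"])
im=cv2.imread("pics/l.png");f=lambda p:((proj("side",p)-[197,95]+.5)*5.7+[399,0])
for s in(1,-1):
  for b in(0,.0051,.009):
    for x in (-.011,.011):
      q=f(o["tcp_pos"]+R0.apply([x,s*.03,-b]));print(s,b,x,q.round(0));cv2.circle(im,tuple(int(a) for a in q),2,(0,0,255) if b==0 else((0,255,0) if b<.006 else (255,0,0)),-1)
cv2.imwrite("pics/l2.png",cv2.resize(im[100:280,500:700],None,fx=4,fy=3.3))
print(cast("side",((604-399)/5.7-.5+197,246/5.7-.5+95),.003))
E
```

```text
1 0 -0.011 [582. 139.]
1 0 0.011 [552. 153.]
1 0.0051 -0.011 [582. 131.]
1 0.0051 0.011 [551. 145.]
1 0.009 -0.011 [582. 125.]
1 0.009 0.011 [551. 140.]
-1 0 -0.011 [651. 183.]
-1 0 0.011 [620. 198.]
-1 0.0051 -0.011 [650. 175.]
-1 0.0051 0.011 [619. 190.]
-1 0.009 -0.011 [650. 169.]
-1 0.009 0.011 [619. 184.]
[0.50680831 0.26795682 0.003     ]
```

View pics/l2.png

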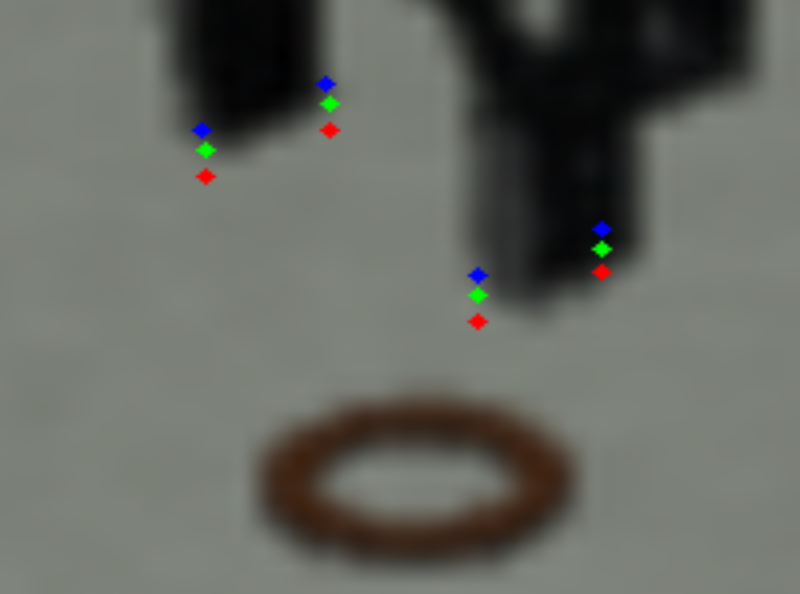

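```bash
python3 -m jog '[-0.0007,-0.0008,0,-0.006,0.003,0.08,0.7, -0.0007,-0.0008,0,-0.006,0.003,0.17,0.7, -0.0007,-0.0008,0,-0.006,0.003,0.24,0.7, -0.0007,-0.0008,0,-0.006,0.003,0.267,0.7, -0.0007,-0.0008,0,-0.006,0.003,0.267,0.7, -0.0007,-0.0008,0,-0.006,0.003,0.267,0.7]'; python3 go.py .5073 .2692 -.0005
```

```text
clock: 16.3
tcp_pos: [0.509, 0.2696, 0.002]
orientation: [-0.363, 3.117, 0.003]
contact_force: [-0.0, 0.0, 0.0]
grip_width: 0.06
w [ 0.0004  0.0011 -0.0007] d [ 0.0086 -0.0002  0.0123] t 16.3 pos [0.509  0.2696 0.002 ] F [-0.03  0.03  0.02] wid 0.06 j7 1.25
```

```bash
python3 -m jog '[0,0.001,-0.0007,0.0086,0,0.009,0.7, 0,0.001,-0.0007,0.0086,0,0.0125,0.7,0,0.001,-0.0007,0.0086,0,0.0125,0.62, 0,0.001,-0.0007,0.0086,0,0.0125,0.5, 0,0.001,-0.0007,0.0086,0,0.0125,0.4, 0,0.001,-0.0007,0.0086,0,0.0125,0.4]' 25; python3 go.py .5073 .2692 -.0005; python3 -m jog '[0,0,0,0,0,0,0.4, 0,0,0,0,0,-0.02,0.4, 0,0,0,0,0,-0.1,0.4, 0,0,0,0,0,-0.2,0.4, 0,0,0,0,0,-0.35,0.4, 0,0,0,0,0,-0.5,0.4,0,0,0,0,0,-0.5,0.4]';python3 look.py .5073 .2695 .1 n;python3 go.py .4875 -.0760 .1
```

```text
clock: 16.9
tcp_pos: [0.5075, 0.2693, 0.0]
orientation: [-0.366, 3.12, 0.002]
contact_force: [-1.2, -0.1, 4.6]
grip_width: 0.044
w [ 0.0005  0.0002 -0.0001] d [ 0.001  -0.0004  0.0027] t 16.9 pos [0.5075 0.2693 0.    ] F [-1.24 -0.09  4.62] wid 0.044 j7 1.25
clock: 17.6
tcp_pos: [0.5103, 0.2707, 0.1053]
orientation: [-0.365, 3.112, 0.008]
contact_force: [1.6, 0.3, -0.0]
grip_width: 0.0435
top origin 110 129
side origin 196 76
w [ 0.0008  0.001  -0.0001] d [ 0.4996 -1.6569  0.0022] t 17.7 pos [0.508  0.2695 0.1016] F [-1.02  0.25 -0.89] wid 0.0438 j7 1.24
```

View pics/n.png

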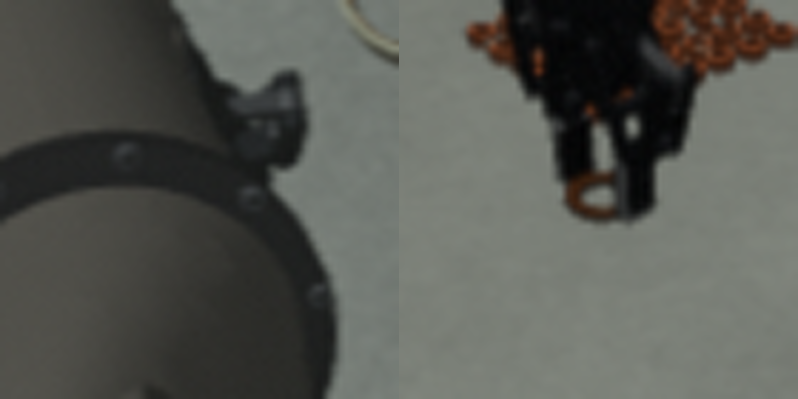

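```bash
python3 -m jog '[0,0.001,0,0.04,-0.15,0,0.4, 0,0.001,0,0.1,-0.35,0,0.4, 0,0.001,0,0.17,-0.57,0,0.4, 0,0.001,0,0.23,-0.78,0,0.4, 0,0.001,0,0.3,-1,0,0.4]';python3 go.py .4875 -.0760 .1
```

```text
clock: 18.2
tcp_pos: [0.4948, 0.0595, 0.1001]
orientation: [0.367, -3.118, -0.004]
contact_force: [0.8, 0.5, -0.1]
grip_width: 0.0436
w [ 0.0008 -0.0006  0.0002] d [ 0.193  -0.6504 -0.0008] t 18.2 pos [0.4948 0.0595 0.1001] F [ 0.77  0.48 -0.08] wid 0.0436 j7 1.61
```

```bash
python3 -m jog '[0.0008,-0.0006,0,0.06,-0.2,0,0.4, 0.0008,-0.0006,0,0.12,-0.4,0,0.4, 0.0008,-0.0006,0,0.17,-0.57,0.05,0.4, 0.0008,-0.0006,0,0.193,-0.65,0.1,0.4, 0.0008,-0.0006,0,0.193,-0.65,0.13,0.4, 0.0008,-0.0006,0,0.193,-0.65,0.13,0.4, 0.0008,-0.0006,0,0.193,-0.65,0.13,0.4]';python3 look.py .4875 -.076 .06 o;python3 go.py .4875 -.0760 .037
```

```text
clock: 18.9
tcp_pos: [0.4874, -0.0742, 0.0736]
orientation: [0.371, -3.119, -0.001]
contact_force: [-0.6, -0.1, 0.2]
grip_width: 0.0437
top origin 240 142
side origin 246 152
w [0.0001 0.0002 0.0009] d [ 0.0036 -0.0077  0.1852] t 19.0 pos [ 0.4878 -0.0744  0.074 ] F [ 0.38 -0.5   0.43] wid 0.0438 j7 1.9
```

View pics/o.png

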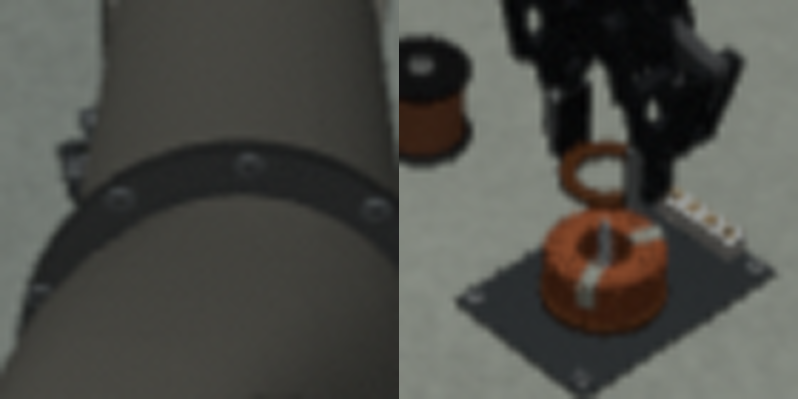

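Washer is held flat above the stack and centred. I'll lower it.

```bash
python3 -m jog '[0,0,0.0009,0.0036,-0.0077,0.05,0.4, 0,0,0.0009,0.0036,-0.0077,0.11,0.4, 0,0,0.0009,0.0036,-0.0077,0.16,0.4, 0,0,0.0009,0.0036,-0.0077,0.185,0.4, 0,0,0.0009,0.0036,-0.0077,0.185,0.4]';python3 go.py .4875 -.0760 .034; python3 -m jog '[0,0,0,0,0,0.006,0.4, 0,0,0,0,0,0.01,0.4, 0,0,0,0,0,0.013,0.4, 0,0,0,0,0,0.013,0.4]';python3 go.py .4875 -.0760 .034
```

```text
clock: 19.5
tcp_pos: [0.4866, -0.076, 0.0359]
orientation: [0.367, -3.118, -0.001]
contact_force: [0.1, 0.4, -0.6]
grip_width: 0.0435
w [ 0.0003 -0.0005  0.    ] d [-0.0042 -0.0012  0.0095] t 19.5 pos [ 0.4866 -0.076   0.0359] F [ 0.1   0.37 -0.64] wid 0.0435 j7 1.92
clock: 19.9
tcp_pos: [0.4867, -0.076, 0.034]
orientation: [0.366, -3.119, -0.001]
contact_force: [-1.7, -0.5, 6.0]
grip_width: 0.0432
w [ 0.0003 -0.0005 -0.    ] d [-0.0041 -0.0009  0.    ] t 19.9 pos [ 0.4867 -0.076   0.034 ] F [-1.71 -0.48  5.99] wid 0.0432 j7 1.92
```

```bash
python3 -m jog '[0,0,0,0,0,0,0.54, 0,0,0,0,0,0,0.58, 0,0,0,0,0,0,0.66, 0,0,0,0,0,0,0.7,0,0,0,0,0,0,0.7]'; python3 -m jog '[0,0,0,0,0,-0.05,0.76, 0,0,0,0,0,-0.2,0.76, 0,0,0,0,0,-0.4,0.76, 0,0,0,0,0,-0.4,0.76]';python3 look.py .487 -.0766 .05 p;python3 go.py .5035 -.2761 .09
```

```text
clock: 20.4
tcp_pos: [0.4867, -0.076, 0.034]
orientation: [0.366, -3.119, -0.001]
contact_force: [-0.6, -0.1, 0.1]
grip_width: 0.0599
clock: 20.8
tcp_pos: [0.4902, -0.0765, 0.1188]
orientation: [-0.365, 3.113, -0.001]
contact_force: [0.7, 0.9, 0.7]
grip_width: 0.0648
top origin 240 143
side origin 246 155
w [ 0.0001  0.0004 -0.    ] d [ 0.1543 -0.9914  0.1256] t 20.9 pos [ 0.4876 -0.0761  0.1152] F [ 0.67 -0.3  -0.79] wid 0.0649 j7 1.89
```

View pics/p.png

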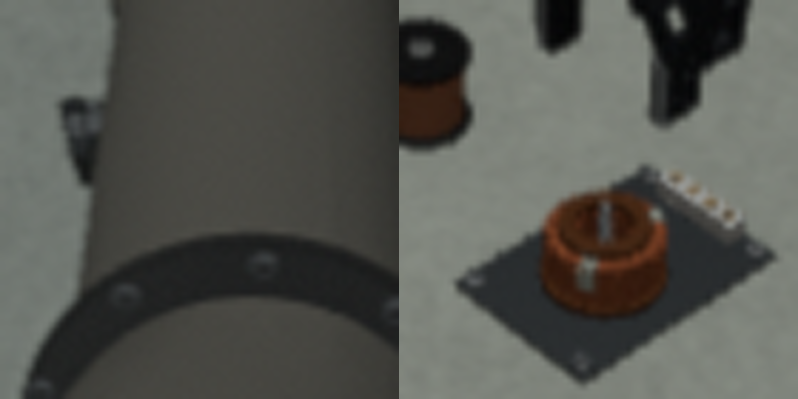

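```bash
python3 -m jog '[0,0,0,0.02,-0.12,0,0.76, 0,0,0,0.05,-0.33,0,0.76, 0,0,0,0.09,-0.56,0,0.76, 0,0,0,0.12,-0.78,0.05,0.76, 0,0,0,0.145,-0.93,0.1,0.76, 0,0,0,0.154,-0.991,0.2,0.76, 0,0,0,0.154,-0.991,0.25,0.76, 0,0,0,0.154,-0.991,0.25,0.76]'; python3 look.py .5035 -.2761 .03 q;python3 go.py .5035 -.2761 .003
```

```text
clock: 21.7
tcp_pos: [0.5017, -0.2743, 0.0626]
orientation: [0.366, -3.117, -0.006]
contact_force: [0.3, 0.7, -0.9]
grip_width: 0.0652
top origin 311 141
side origin 294 207
w [0.0006 0.0001 0.0006] d [ 0.0021 -0.0099  0.3085] t 21.8 pos [ 0.5034 -0.2742  0.0647] F [ 0.53 -0.54  0.4 ] wid 0.0647 j7 2.31
```

View pics/q.png

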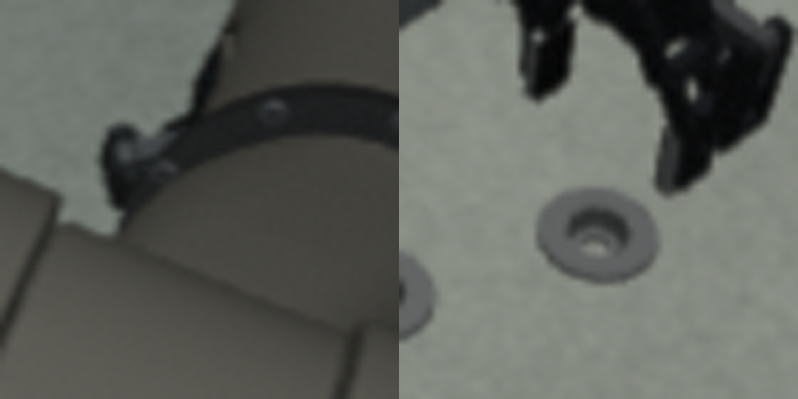

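```bash
python3 -m jog '[0,0,0.0006,0.002,-0.01,0.08,0.76, 0,0,0.0006,0.002,-0.01,0.17,0.76, 0,0,0.0006,0.002,-0.01,0.25,0.76, 0,0,0.0006,0.002,-0.01,0.295,0.76, 0,0,0.0006,0.002,-0.01,0.305,0.76, 0,0,0.0006,0.002,-0.01,0.305,0.76]'; python3 go.py .5035 -.2761 .003
```

```text
clock: 22.4
tcp_pos: [0.5037, -0.2758, 0.0037]
orientation: [-0.367, 3.12, 0.003]
contact_force: [-0.3, 0.5, -0.2]
grip_width: 0.0648
w [0.0007 0.0001 0.0001] d [ 0.0011 -0.0011  0.0036] t 22.4 pos [ 0.5037 -0.2758  0.0037] F [-0.26  0.47 -0.19] wid 0.0648 j7 2.32
```

```bash
python3 -m jog '[0.0007,0,0,0.001,-0.001,0.004,0.7, 0.0007,0,0,0.001,-0.001,0.004,0.66, 0.0007,0,0,0.001,-0.001,0.004,0.55, 0.0007,0,0,0.001,-0.001,0.004,0.45, 0.0007,0,0,0.001,-0.001,0.004,0.42, 0.0007,0,0,0.001,-0.001,0.004,0.42]' 25; python3 go.py .5035 -.2761 .003; python3 -m jog '[0,0,0,0,0,0,0.42, 0,0,0,0,0,-0.02,0.42, 0,0,0,0,0,-0.1,0.42, 0,0,0,0,0,-0.2,0.42, 0,0,0,0,0,-0.35,0.42, 0,0,0,0,0,-0.5,0.42,0,0,0,0,0,-0.5,0.42]';python3 look.py .5035 -.2761 .1 s;python3 go.py .4875 -.0760 .1
```

```text
clock: 23.0
tcp_pos: [0.5041, -0.2763, 0.0039]
orientation: [-0.367, 3.118, -0.001]
contact_force: [-1.0, 1.0, 6.1]
grip_width: 0.0501
w [-0.0002  0.0005  0.0001] d [0.0026 0.0016 0.0046] t 23.0 pos [ 0.5041 -0.2763  0.0039] F [-1.03  0.95  6.12] wid 0.0501 j7 2.32
clock: 23.7
tcp_pos: [0.5066, -0.2778, 0.1091]
orientation: [-0.365, 3.111, -0.007]
contact_force: [0.3, -0.5, -0.4]
grip_width: 0.05
top origin 316 134
side origin 297 186
w [-0.0006  0.0011  0.0001] d [-0.1501  0.9946  0.0254] t 23.8 pos [ 0.5044 -0.2764  0.1054] F [-0.9  0.3 -0.9] wid 0.05 j7 2.3
```

View pics/s.png

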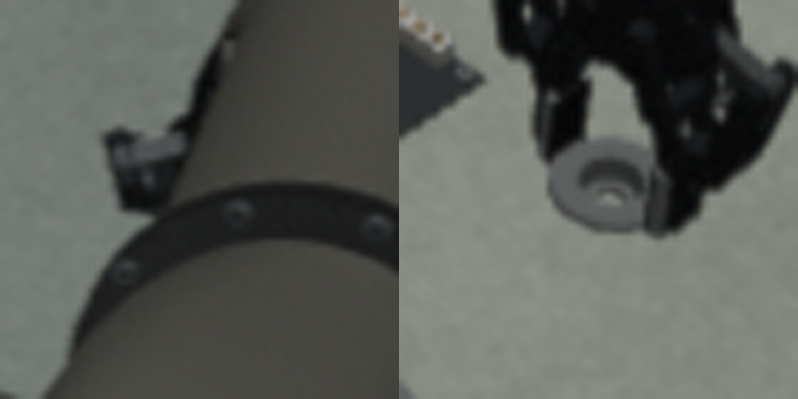

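```bash
python3 -m jog '[0,0.001,0,-0.02,0.12,0,0.42, 0,0.001,0,-0.05,0.33,0,0.42, 0,0.001,0,-0.09,0.56,0,0.42, 0,0.001,0,-0.12,0.78,0.03,0.42, 0,0.001,0,-0.14,0.93,0.06,0.42, 0,0.001,0,-0.15,0.99,0.1,0.42, 0,0.001,0,-0.15,0.995,0.12,0.42, 0,0.001,0,-0.15,0.995,0.12,0.42]'; python3 look.py .4875 -.0760 .06 u;python3 go.py .4875 -.0760 .04
```

```text
clock: 24.6
tcp_pos: [0.4869, -0.0771, 0.0802]
orientation: [0.365, -3.119, 0.004]
contact_force: [0.0, -1.0, -0.3]
grip_width: 0.0499
top origin 240 142
side origin 246 152
w [-0.0009 -0.     -0.0008] d [-0.0021  0.0101  0.2047] t 24.7 pos [ 0.4875 -0.078   0.0809] F [-0.28 -0.02 -0.71] wid 0.0498 j7 1.91
```

View pics/u.png

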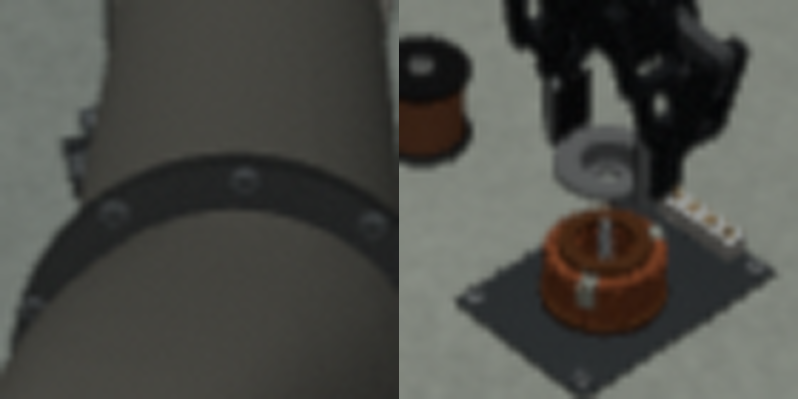

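```bash
python3 - <<'E'
from h import *
print(cast("side",(282.17,182.73),.078),proj("side",(.487,-.0766,.05)),proj("side",(.487,-.0766,.078)))
im=cv2.imread("pics/u_side.png").astype(int).sum(2);print(im[172:200,274:290])
E
```

```text
[ 0.48649862 -0.07879224  0.078     ] [281.57360592 190.2128093 ] [281.90948188 182.1959834 ]
[[ 33  19  24  21  48 179 364 383 386 383 377 374 351 139  33  28]
 [ 26  21  31  38  97 223 354 367 366 364 364 364 356 157  40  23]
 [ 25  34  78 134 180 243 291 283 281 285 298 303 323 188  60  32]
 [ 55  89 179 249 259 263 268 265 265 266 268 271 266 170  66  35]
 [139 184 252 266 266 253 247 247 244 244 245 245 249 171  86  41]
 [240 259 267 268 249 201 172 155 152 154 169 174 201 139 125  68]
 [268 267 269 255 196 147 136 136 136 136 132 131 133  96 134 118]
 [266 268 265 235 154 133 137 153 153 154 145 131 118  92 135 139]
 [265 267 265 241 162 153 176 199 196 201 188 159 129  95 137 140]
 [262 265 268 259 207 216 244 221 213 221 237 228 166 104 137 140]
 [251 265 266 265 262 259 240 230 261 231 206 253 227 120 138 139]
 [224 245 262 268 268 270 268 286 309 301 261 268 250 131 140 140]
 [282 218 234 253 262 266 269 271 274 274 268 267 244 139 139 136]
 [366 290 239 222 240 247 254 254 256 256 253 244 196 129 138 120]
 [388 381 365 296 259 223 228 219 217 200 189 172 136 117 140 122]
 
[... 170 characters left out ...]
 136 128 129 143 136 138 137]
 [271 214 159 144 129 118 107 177 206 132 112 125 130 132 143 157]
 [182 138 127 121  97  70  86 166 242 123  80  89 121 132 133 172]
 [156 127 122  92  99  73 118 176 210 134 106  84  82 121 130 172]
 [140 127 119 113 104  85 107 195 208 136  96  90  78  99 128 147]
 [130 125 123 133  98  78 103 180 214 157 100  89  84 106 128 131]
 [113 129 127 118  96  88 103 170 223 143  91  85 108 126 132 123]
 [105 123 127 125 110  96 118 185 201 157 101  97 117 131 124 111]
 [147  94 109 129 130 129 128 175 157 154 124 128 130 127 109 120]
 [210 141  92 106 133 131 130 133 132 129 127 129 121 107 104 161]
 [200 189 147 128 143 116 116  98  95  92  96  99 103 153 163 192]]
```

```bash
python3 -m jog '[-0.0009,0,-0.0008,0,0.01,0.03,0.42, -0.0009,0,-0.0008,0,0.01,0.07,0.42, -0.0009,0,-0.0008,0,0.01,0.1,0.42, -0.0009,0,-0.0008,0,0.01,0.12,0.42, -0.0009,0,-0.0008,0,0.01,0.12,0.42, -0.0009,0,-0.0008,0,0.01,0.12,0.42]'; python3 look.py .4875 -.0760 .05 v;python3 go.py .4875 -.0760 .038
```

```text
clock: 25.3
tcp_pos: [0.4871, -0.0761, 0.0568]
orientation: [0.367, -3.12, 0.0]
contact_force: [-0.2, 0.5, -0.5]
grip_width: 0.0497
top origin 240 143
side origin 246 155
w [-0.      0.0001  0.    ] d [-0.001   0.0001  0.0955] t 25.4 pos [ 0.4873 -0.0761  0.0571] F [-0.58  0.07 -0.36] wid 0.0504 j7 1.92
```

View pics/v.png

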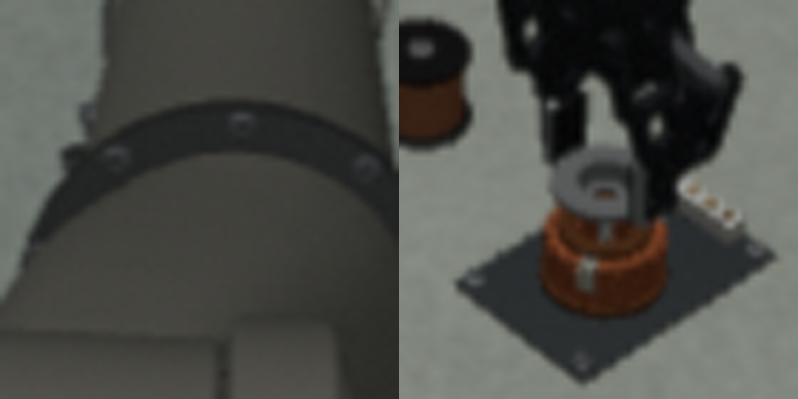

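```bash
python3 -m jog '[0,0,0,0,0,0.02,0.42, 0,0,0,0,0,0.04,0.42, 0,0,0,0,0,0.06,0.42, 0,0,0,0,0,0.06,0.42]'; python3 look.py .4875 -.0760 .05 w;python3 go.py .4875 -.0760 .035
```

```text
clock: 25.8
tcp_pos: [0.4868, -0.076, 0.0445]
orientation: [0.367, -3.119, -0.0]
contact_force: [-0.2, -0.2, -1.6]
grip_width: 0.0496
top origin 240 143
side origin 246 155
w [-0. -0.  0.] d [-0.0016 -0.      0.0496] t 25.9 pos [ 0.4872 -0.0761  0.0449] F [ 0.67  0.36 -1.11] wid 0.0501 j7 1.92
```

View pics/w.png

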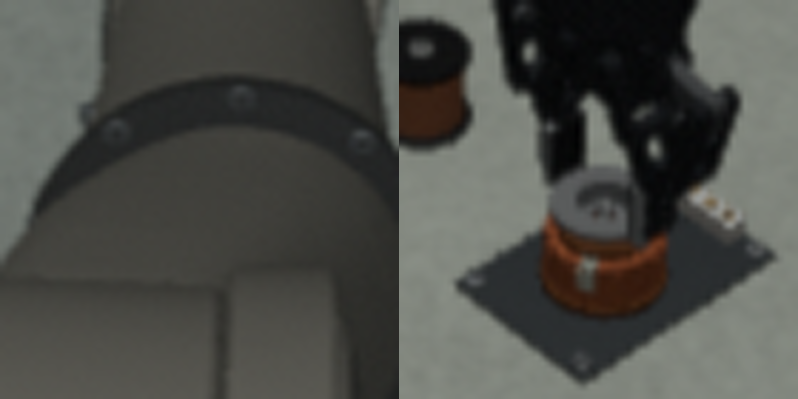

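Stud tip is entering the hole with no contact. Continuing down.

```bash
python3 -m jog '[0,0,0,0,0,0.015,0.42, 0,0,0,0,0,0.03,0.42, 0,0,0,0,0,0.04,0.42, 0,0,0,0,0,0.04,0.42]'; python3 go.py .4875 -.0760 .035;python3 -m jog '[0,0,0,0,0,0.004,0.42, 0,0,0,0,0,0.008,0.42, 0,0,0,0,0,0.0105,0.42, 0,0,0,0,0,0.0105,0.42]';python3 go.py .4875 -.0760 .035
```

```text
clock: 26.3
tcp_pos: [0.4869, -0.0761, 0.0365]
orientation: [0.367, -3.119, -0.0]
contact_force: [0.6, -0.8, -1.3]
grip_width: 0.0502
w [ 0.0001 -0.0003  0.    ] d [-0.0031 -0.0004  0.0077] t 26.3 pos [ 0.4869 -0.0761  0.0365] F [ 0.6  -0.8  -1.31] wid 0.0502 j7 1.93
clock: 26.7
tcp_pos: [0.487, -0.076, 0.0351]
orientation: [0.366, -3.119, -0.0]
contact_force: [-2.6, 1.0, 7.6]
grip_width: 0.0497
w [ 0.0001 -0.0002 -0.    ] d [-0.0026 -0.0004  0.0003] t 26.7 pos [ 0.487  -0.076   0.0351] F [-2.57  0.95  7.55] wid 0.0497 j7 1.93
```

Contact came at the expected height (0.035), so I'll release and lift.

```bash
python3 -m jog '[0,0,0,0,0,0,0.6, 0,0,0,0,0,0,0.66, 0,0,0,0,0,0,0.72, 0,0,0,0,0,0,0.78,0,0,0,0,0,0,0.78]'; python3 -m jog '[0,0,0,0,0,-0.05,0.78, 0,0,0,0,0,-0.2,0.78, 0,0,0,0,0,-0.4,0.78, 0,0,0,0,0,-0.6,0.78,0,0,0,0,0,-0.7,0.78]'; python3 -m jog '[0,0,0,0,0.1,0,0.78, 0,0,0,0,0.3,0,0.78, 0,0,0,0,0.5,0,0.78, 0,0,0,0,0.75,0,0.78,0,0,0,0,1,0,0.78]'; python3 -m jog '[0,0,0,0,0.2,0,0.78, 0,0,0,0,0.4,0,0.78, 0,0,0,0,0.6,0,0.78, 0,0,0,0,0.8,0,0.78,0,0,0,0,1,0,0.78,0,0,0,0,1,0,0.78]'; python3 look.py .487 -.0766 .04 x
```

```text
clock: 27.2
tcp_pos: [0.487, -0.0761, 0.035]
orientation: [0.366, -3.119, -0.0]
contact_force: [-0.7, -0.2, 0.2]
grip_width: 0.0665
clock: 27.7
tcp_pos: [0.4885, -0.0764, 0.179]
orientation: [-0.365, 3.116, -0.001]
contact_force: [0.1, 0.6, -0.1]
grip_width: 0.0665
clock: 28.2
tcp_pos: [0.4417, 0.1195, 0.1797]
orientation: [-0.363, 3.115, -0.0]
contact_force: [1.0, 0.3, 0.6]
grip_width: 0.0665
clock: 28.8
tcp_pos: [0.3936, 0.3202, 0.1806]
orientation: [-0.376, 3.113, 0.005]
contact_force: [-0.1, -0.2, -0.1]
grip_width: 0.0665
top origin 240 144
side origin 246 158
```

View pics/x.png

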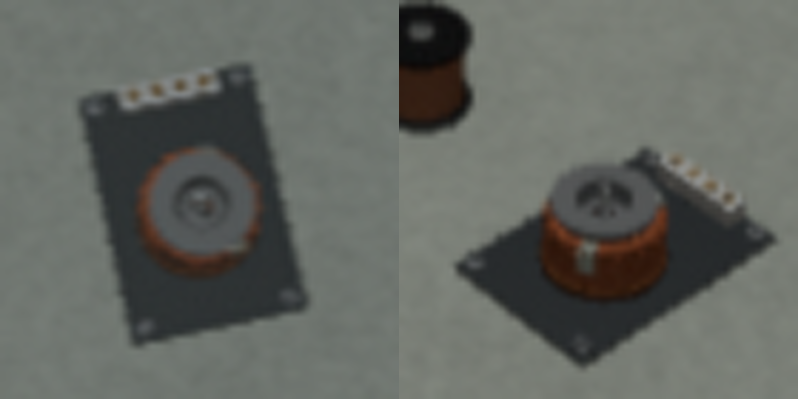

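```bash
python3 - <<'E'
from m import *
for n in("top","side"):
    f=cv2.imread(f"pics/x_{n}.png").astype(int);u,v=proj(n,(.487,-.076,.044)).astype(int)
    m=(np.ptp(f,axis=2)<25)&(f.sum(2)>215)&(f.sum(2)<330); w=np.zeros_like(m);w[v-12:v+13,u-12:u+13]=1;m&=w
    nn,l,s,c=cv2.connectedComponentsWithStats(m.astype(np.uint8));i=1+s[1:,4].argmax()
    cn,_=cv2.findContours((l==i).astype(np.uint8),cv2.RETR_EXTERNAL,cv2.CHAIN_APPROX_NONE)
    e=cv2.fitEllipse(plane_pts(n,max(cn,key=len),.044));print(n,np.round(e[0],4),np.round(e[1],4))
d=cv2.absdiff(cv2.imread("pics/top0.png"),cv2.imread("pics/x_top.png")).max(2)
for k,p in dict(spool=(220,185),tape=(184,125),bottle=(413,221),driver=(95,224)).items():print(k,(d[p[1]-15:p[1]+15,p[0]-15:p[0]+15]>40).sum())
E
```

```text
top [ 0.4873 -0.076 ] [0.0488 0.0513]
side [ 0.4907 -0.0754] [0.0464 0.0641]
spool 0
tape 0
bottle 0
driver 293
```

View pics/x_side.png

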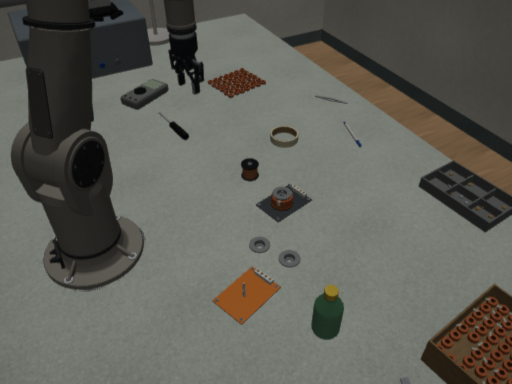

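The stack sits on the stud at (283,198) and the screwdriver is still at (174,126). The spool, tape and bottle haven't moved, and the gripper is clear of everything.

```bash
python3 -c "
from bench import r
print(r.hand_in(), r.get_obs()['clock'])"
```

```text
the job is handed in; nothing more can be done
the job is handed in; nothing more can be done
```

The stack is on the stud and handed in at about 29 s: large washer, toroid, small washer, then the farthest dished plate, dish down. Each part was lowered until I felt light contact (6–13 N) within about 1 mm of its expected height, then released. The hand-in reported no verdict.

**Centring:** in the last top view the plate's rim centre was about 2 mm from where that camera put the stud. The side view gave a rim centre about 4 mm off, but its fitted ellipse was distorted (46 × 64 mm for a 52 mm rim), so I discounted it. With the stud through the 12 mm hole, the plate can't be more than 3 mm off centre.

**Flatness:** all four parts look flat in both pictures, but I did not measure their tilt.

**Bystanders:** the spool, tape and bottle showed no change in the top view. The same check flagged the screwdriver, most likely because the arm covered it in that view. The side view shows it where it started. The gripper was well clear of everything at hand-in.

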